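# Strip the washed gearbox parts off the draining spindles into their kitting trays

### The job

The washed gearbox parts are stacked on the two draining spindles: lift all five off one at a time, working from the top, and set each in the middle of the tray that has the colour of the painted band on the part (large gear red, dog ring blue, small gear green, bronze bush white, spacer yellow). Leave every part lying flat with its painted face up, and lower it onto the tray, do not drop it: the ground faces chip.

Things in the scene. Friction and masses are not known exactly. Their poses are not given: they have to be found in the camera images.
- gear_large: large straight-cut gear, bright steel, 64 mm over the teeth, 16 mm thick, about 0.33 kg, a red painted band on its upper face. At the start it is the bottom part on one of the two fixed spindle stands (grey round base 90 mm across, 12 mm high, on which it lies; spindle tip 62 mm above the bench), under a smaller part. Bore 22 mm, loose on the 16 mm spindle. Origin: centre of its underside, z up.
- dog_ring: black dog ring, smooth outside, 64 mm diameter, 16 mm thick, about 0.3 kg, a blue painted band on its upper face. At the start it is the bottom part on one of the two fixed spindle stands (grey round base 90 mm across, 12 mm high, on which it lies; spindle tip 62 mm above the bench), under a smaller part. Bore 22 mm, loose on the 16 mm spindle. Origin: centre of its underside, z up.
- gear_small: small straight-cut gear, bright steel, 46 mm over the teeth, 16 mm thick, about 0.16 kg, a green painted band on its upper face. At the start it is the second part up on one of the two spindle stands (its underside 28 mm above the bench), on top of the large gear or the dog ring. Bore 22 mm, loose on the 16 mm spindle. Origin: centre of its underside, z up.
- bush: bronze (brass-coloured) bush, round, 46 mm diameter, 16 mm thick, about 0.17 kg, a white painted band on its upper face. At the start it is the second part up on one of the two spindle stands (its underside 28 mm above the bench), on top of the large gear or the dog ring. Bore 22 mm, loose on the 16 mm spindle. Origin: centre of its underside, z up.
- spacer: aluminium spacer ring, 32 mm diameter, 14 mm thick, about 0.06 kg, yellow painted upper face. At the start it is the third and top part of one of the two stacks (its underside 44 mm above the bench). Bore 22 mm, loose on the 16 mm spindle. Origin: centre of its underside, z up. Each spindle rises to a tip 62 mm above the bench.
- tray_red: shallow red plastic kitting tray, fixed, 120 mm square outside, floor 3 mm thick, a lip 4 mm wide standing to 7 mm above the bench. Origin: centre of its underside, on the bench; x and y along its sides, z up. A dark rubber disc, 74 mm across and flush, marks its middle; a small label tab sticks out 13 mm on its -x side. Empty at the start.
- tray_blue: shallow blue plastic kitting tray, fixed, 120 mm square outside, floor 3 mm thick, a lip 4 mm wide standing to 7 mm above the bench. Origin: centre of its underside, on the bench; x and y along its sides, z up. A dark rubber disc, 74 mm across and flush, marks its middle; a small label tab sticks out 13 mm on its -x side. Empty at the start.
- tray_green: shallow green plastic kitting tray, fixed, 120 mm square outside, floor 3 mm thick, a lip 4 mm wide standing to 7 mm above the bench. Origin: centre of its underside, on the bench; x and y along its sides, z up. A dark rubber disc, 74 mm across and flush, marks its middle; a small label tab sticks out 13 mm on its -x side. Empty at the start.
- tray_white: shallow white plastic kitting tray, fixed, 120 mm square outside, floor 3 mm thick, a lip 4 mm wide standing to 7 mm above the bench. Origin: centre of its underside, on the bench; x and y along its sides, z up. A dark rubber disc, 74 mm across and flush, marks its middle; a small label tab sticks out 13 mm on its -x side. Empty at the start.
- tray_yellow: shallow yellow plastic kitting tray, fixed, 120 mm square outside, floor 3 mm thick, a lip 4 mm wide standing to 7 mm above the bench. Origin: centre of its underside, on the bench; x and y along its sides, z up. A dark rubber disc, 74 mm across and flush, marks its middle; a small label tab sticks out 13 mm on its -x side. Empty at the start.

How it is judged:
By the outcome, as a careful person would: the job done as asked, in the order asked, and still so for the second after the job is handed in, with the robot touching nothing.
It also fails if it takes over 122 s, if anything falls off the work surface, if the arm or the gripper's body presses on something with over 40 N, if the wrist force passes 120 N, or if a joint passes its speed limit or range.

### The arm

A 7-joint arm with a two-finger parallel gripper is mounted at the origin on the work surface. World frame = base frame: x ahead of the robot, y to its left, z up, the work surface at z = 0. Lengths are in m, angles in rad, forces in N, time in s.
With the tool pointing down it reaches from about 0.35 to 0.9 m from the base axis. Payload 8.1 kg.
Tool frame: the origin (TCP) lies on the centre line of the jaws, within the pads' length; the fingertips stand 14 mm ahead of it and the grasp point (between the pads) lies 5 mm behind it; z points along the fingers, y is the direction in which the jaws open and shut (so a half turn about z gives the same grasp; the last joint's range is limited). The gripper opens to 92 mm and grips with 3 to 60 N. Pads are 19 mm wide; open, the fingers measure 130 mm over their backs; the gripper's body (75 mm by 190 mm) begins 47 mm behind the grasp point.
Start: joints at [-1.399, 0.434, 0.025, 1.573, -0.012, 1.134, -0.075], TCP at [0.17, 0.602, 0.241] pointing down, gripper open.
Joint ranges: [-2.62, 2.62], [-0.44, 2.09], [-1.27, 1.32], [0.08, 2.57], [-1.32, 4.46], [0.12, 2], [-2.74, 2.74]. Speed limits (rad/s): [2.22, 2.22, 3.01, 3.01, 3.14, 3.14, 3.14].

### API

Orientations are given as a rotation vector (axis times angle).
In Python, from cell import arm, optics gives the robot as it stands.
- The arm moves only by the shell command python3 -m creep 'ROWS' [FORCE]. ROWS is JSON, a list of rows, each an object with "translation": the shift along the tool's x, y, z in m, a list of three; "rot": the turn, a rotation vector about the tool's x, y, z in degrees, a list of three; "jaw": the finger opening in m, from 0 to 0.0918. In form: [{"translation": [x, y, z], "rot": [wx, wy, wz], "jaw": jaw}, ...]. A call has 1 to 12 rows; each row shifts and turns the commanded pose from where the row before left it, along the tool's axes as they then stand; what a row does not reach is not made up. A row lasts 1/12 s, in which the tool goes at most 41.7 mm and 7.16 degrees, less where a joint would pass 70% of its speed; a pose out of reach is approached as far as the arm can. A call is refused whole if a number of a shift passes 0.0417 or a number of a turn 7.16, either way. A call with a gripper value outside its range is refused whole. The fingers move at their own pace and stop on an object; FORCE is the grip in N (left out, the last holds). Time passes only in rows, so rows that do not move let the fingers close. It gives the time, the measured TCP pose, the force and the opening at its end, in the units of the state.
- arm.observe(): the state, without advancing time (a new reading comes with each control period).
- optics.get_image(name): name is "side" or "top"; returns the picture (420x560x3 uint8, red, green, blue); there is no depth.
- optics.camera_info(name): a dict with "fx", "fy", "cx", "cy" (pixels), "k1" (the pictures are not rectified: a ray, as slopes to the right and down, at radius r is drawn at 1 + k1 r^2 times it, then the intrinsics apply), "R" (3x3) and "t" (3): a world point X has camera coordinates R X + t. Camera axes: x right, y down, z forward; pixel columns grow to the right and rows downward; lengths in m; the calibration is good to about 2 mm. A picture is of the moment at which its call begins. camera_info takes no time and is no camera call.
- arm.sign_off(): hands the job in, once; it reports no verdict.
Trained networks look in the newest picture that a camera, given by its name, has taken for a name from the list of things; names that differ only in an ending like _2 or _b are one class to them, and where a whole thing is asked for, a point or a joint stands for the part that bears it (a point fixed in the world has none). Each returns a list of dicts, best first, with "score" (0 to 1); they miss things now and then, are a little off and sometimes report something else, mostly with a low value. They report only what shows in the picture. A call takes as long as a camera call.
- optics.boxes_of(camera, thing): "location" ([column, row] in pixels, amid what is visible of it).
- optics.pinpoint(camera, thing): "location" ([column, row] in pixels: a listed point, or the origin of a listed thing).
The state is a dict: "clock": time; "joints": joint angles; "dq": joint speeds; "joint_efforts": joint torques, N m; "position": TCP position; "ee_rot": TCP orientation; "force": force on the tool from outside, world axes, zero at the start; "ft_torque": the same for the moment, N m; "width": opening from 0.0 (shut) to 1.0 (fully open).
Only numpy, scipy, OpenCV 4.12 (cv2) and the standard library are available. Lean on these libraries where they do the work, as an engineer would, in place of code of your own. Each camera call takes 0.05 s, during which the arm holds its last target.

## Working session

There is one attempt and no reset: what is moved stays moved. The work goes in short steps, Python scripts to look and compute and a shell command to move; the robot and the scene stay as the last step left them, time stands still between calls to the robot, and variables do not carry over. Pictures are saved under pics/ and viewed, and the job is handed in when it is done.

```bash
ls; mkdir -p pics; python3 - <<'E'
from cell import arm, optics
import cv2
print(arm.observe())
for n in("side","top"):
    im=optics.get_image(n); cv2.imwrite(f"pics/{n}0.png",im[:,:,::-1]); print(n,optics.camera_info(n))
E
```

```text
pics
{'clock': 0.0, 'joints': array([-1.39862317,  0.43519901,  0.0249756 ,  1.57408597, -0.01163519,
        1.13400101, -0.07509852]), 'dq': array([-1.05020070e-03, -3.09962934e-04,  1.00280817e-04, -7.88594653e-04,
       -7.83728469e-04, -1.65926406e-04, -2.91721282e-05]), 'joint_efforts': array([ 1.70365252e-04, -6.67864609e+01,  9.84794386e-01, -3.14452565e+01,
       -6.07695244e-02,  4.29816486e-02,  1.53826068e-04]), 'position': array([0.16949201, 0.60107428, 0.23996417]), 'ee_rot': array([-4.30374968e-01, -3.11186907e+00,  2.42633286e-03]), 'force': array([-0.14884385, -0.86461977,  0.10502341]), 'ft_torque': array([ 0.04048563, -0.02934053, -0.01733857]), 'width': 0.9996617418188042}
side {'fx': 435.87996067531685, 'fy': 435.87996067531685, 'cx': 278.02010748958253, 'cy': 212.40119920354627, 'k1': -0.011930143333945568, 'R': array([[-0.97799185, -0.20843823,  0.00924371],
       [-0.13335823,  0.59041577, -0.79600553],
       [ 0.16046035, -0.77971964, -0.60521877]]), 't': array([0.50124945, 0.14390185, 0.84289182])}
top {'fx': 385.7925860583068, 'fy': 385.7925860583068, 'cx': 285.2386235995557, 'cy': 209.81857695314534, 'k1': -0.018132898376898816, 'R': array([[ 0.01556518, -0.99978794,  0.01348359],
       [-0.98715382, -0.01751027, -0.15881036],
       [ 0.15901278, -0.01083847, -0.98721703]]), 't': array([-0.0118367 ,  0.51863458,  0.82144622])}
```

View pics/side0.png

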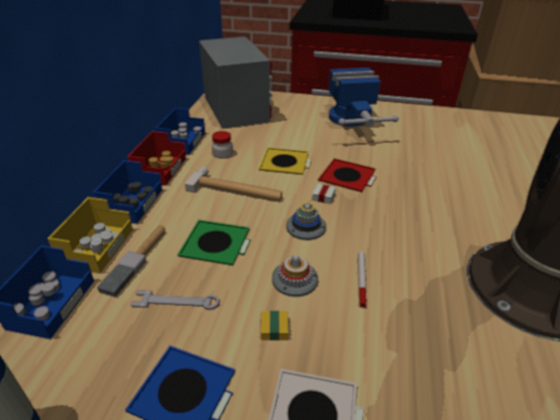

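View pics/top0.png

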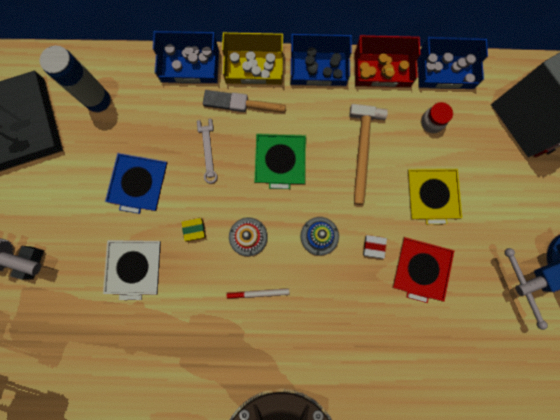

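The side picture shows two stacks at (306,218) and (295,270), and the five trays. The top picture shows the stacks at (248,236), with a red band at the bottom, and (320,235), with a blue band at the bottom. Next I'll zoom in and measure.

```bash
cat > h.py <<'E'
from cell import arm, optics
import numpy as np, cv2
from scipy.spatial.transform import Rotation as Ro
def ray(n,px):
    c=optics.camera_info(n); K=np.array([[c['fx'],0,c['cx']],[0,c['fy'],c['cy']],[0,0,1]])
    p=cv2.undistortPoints(np.array([[px]],float),K,np.array([c['k1'],0,0,0,0.]))[0,0]
    R=np.array(c['R']);t=np.array(c['t']); return -R.T@t, R.T@np.array([p[0],p[1],1])
def onz(n,px,z):
    o,d=ray(n,px); return o+d*(z-o[2])/d[2]
def proj(n,X):
    c=optics.camera_info(n); K=np.array([[c['fx'],0,c['cx']],[0,c['fy'],c['cy']],[0,0,1]])
    R=np.array(c['R']);t=np.array(c['t'])
    return cv2.projectPoints(np.array([X],float),cv2.Rodrigues(R)[0],t,K,np.array([c['k1'],0,0,0,0.]))[0][0,0]
E
python3 - <<'E'
from h import *
T=cv2.imread('pics/top0.png');S=cv2.imread('pics/side0.png')
a=cv2.resize(T[200:270,215:355],None,fx=5.5,fy=5.5,interpolation=cv2.INTER_CUBIC)
cv2.imwrite('pics/ztop0.png',a)
b=cv2.resize(S[190:300,250:350],None,fx=5,fy=5,interpolation=cv2.INTER_CUBIC)
cv2.imwrite('pics/zside0.png',b)
def disc(im,cx,cy):
    # dark blob containing the point
    g=im.max(2); m=(g<70).astype(np.uint8)
    n,l,s,c=cv2.connectedComponentsWithStats(m); k=l[cy,cx]; return c[k],s[k,4]
top=dict(red=(423,269),blue=(136,182),green=(280,159),white=(132,267),yellow=(434,194))
side=dict(red=(347,175),blue=(182,390),green=(215,241),white=(312,408),yellow=(284,160))
for k in top:
    ct,at=disc(T,*top[k]); cs,as_=disc(S,*side[k])
    print(k,ct.round(1),at,onz('top',ct,.003).round(4),cs.round(1),as_,onz('side',cs,.003).round(4))
E
```

```text
red [423.2 268.7] 776 [ 0.3936 -0.3229  0.003 ] [346.7 174.2] 288 [ 0.3949 -0.3218  0.003 ]
blue [136.1 181.5] 737 [0.5865 0.3494 0.003 ] [181.7 390.4] 1682 [0.5874 0.3516 0.003 ]
green [280.  158.5] 715 [0.649  0.0109 0.003 ] [214.2 241.4] 600 [0.65   0.0127 0.003 ]
white [132.  266.8] 781 [0.3872 0.3436 0.003 ] [311.6 406.9] 1171 [0.3904 0.3352 0.003 ]
yellow [434.2 193.4] 691 [ 0.5707 -0.3565  0.003 ] [283.8 160.4] 231 [ 0.5719 -0.3552  0.003 ]
```

```bash
python3 - <<'E'
from h import *
optics.get_image('top');optics.get_image('side')
for n in('gear_large','dog_ring','gear_small','bush','spacer'):
    for c in('top','side'):
        print(n,c,[(np.round(d['location'],1),round(d['score'],2)) for d in optics.pinpoint(c,n)[:2]],[(np.round(d['location'],1),round(d['score'],2)) for d in optics.boxes_of(c,n)[:2]])
E
```

```text
gear_large top [(array([248.3, 234.1]), 0.69)] [(array([254.5, 237.4]), 0.72)]
gear_large side [(array([298.8, 274.7]), 0.9)] [(array([300.4, 277.1]), 0.88)]
dog_ring top [(array([316.9, 234.9]), 0.61)] [(array([308.7, 240.2]), 0.6), (array([138. , 185.8]), 0.19)]
dog_ring side [(array([308.1, 223.7]), 0.83)] [(array([307.3, 224.8]), 0.5)]
gear_small top [(array([319. , 237.7]), 0.72)] [(array([317.4, 240.7]), 0.68)]
gear_small side [(array([303. , 214.7]), 0.47)] [(array([306.2, 215.7]), 0.59)]
bush top [(array([248. , 233.2]), 0.71), (array([246.8, 236.1]), 0.62)] [(array([241.6, 232.4]), 0.83)]
bush side [(array([297. , 270.7]), 0.54)] [(array([297.3, 267.8]), 0.64)]
spacer top [(array([318.2, 235.4]), 0.49)] [(array([315. , 235.5]), 0.47)]
spacer side [(array([308.9, 211.1]), 0.5), (array([306.6, 213.7]), 0.33)] [(array([312.6, 210.2]), 0.7), (array([213.6, 243.5]), 0.26)]
```

View pics/ztop0.png

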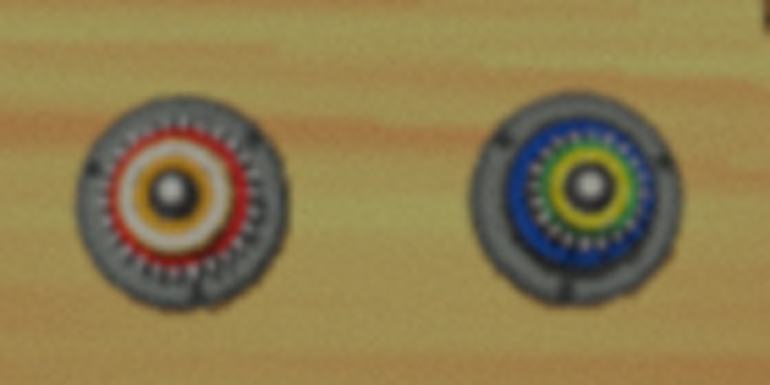

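View pics/zside0.png

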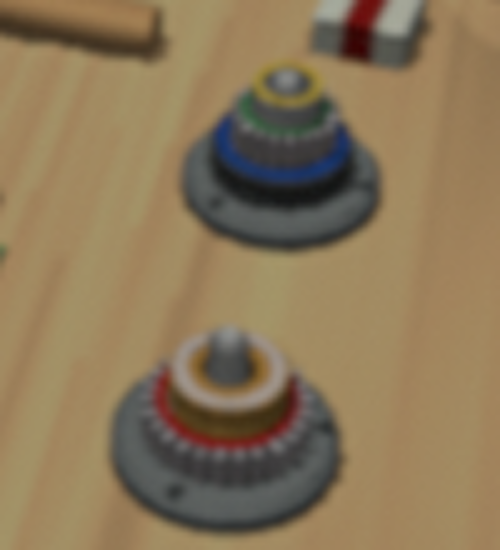

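```bash
python3 - <<'E'
from h import *
for cam,bx in(('top',dict(A=(225,215,272,258),B=(297,213,344,257))),('side',dict(A=(270,245,322,296),B=(284,198,330,240)))):
    im=cv2.imread(f'pics/{cam}0.png').astype(np.uint8)
    hsv=cv2.cvtColor(im,cv2.COLOR_BGR2HSV)
    h,s,v=[hsv[:,:,i].astype(int) for i in range(3)]
    ms=dict(yellow=(abs(h-28)<5)&(s>150),green=(abs(h-60)<15)&(s>90),blue=(abs(h-115)<12)&(s>120),red=((h<8)|(h>172))&(s>130),white=(s<90)&(v>140),base=(s<70)&(v>40)&(v<140))
    for k,st,z in(('yellow','B',.058),('green','B',.044),('blue','B',.028),('white','A',.044),('red','A',.028),('base','A',.012),('base','B',.012)):
        x0,y0,x1,y1=bx[st]; m=np.zeros(h.shape,np.uint8); m[y0:y1,x0:x1]=ms[k][y0:y1,x0:x1]
        c,_=cv2.findContours(m,cv2.RETR_EXTERNAL,cv2.CHAIN_APPROX_NONE)
        if not c: print(cam,k,'none');continue
        p=np.vstack(c); hull=cv2.convexHull(p)
        if len(hull)<5: print(cam,k,'few');continue
        e=cv2.fitEllipse(hull); print(cam,k,m.sum(),np.round(e[0],1),np.round(e[1],1),onz(cam,e[0],z).round(4))
E
```

```text
top yellow 75 [321.5 234.1] [13.3 13.9] [ 0.4641 -0.0827  0.058 ]
top green 47 [321.7 233.8] [16.2 17.9] [ 0.4661 -0.0846  0.044 ]
top blue 175 [319.9 234.8] [26.  26.7] [ 0.4653 -0.0824  0.028 ]
top white 122 [246.1 235. ] [18.7 19.1] [0.4606 0.0822 0.044 ]
top red 119 [247.1 235.5] [24.6 25. ] [0.461  0.0815 0.028 ]
top base 626 [247.7 236.4] [37.7 37.8] [0.4604 0.0814 0.012 ]
top base 665 [319.2 235.8] [37.3 37.9] [ 0.4646 -0.0824  0.012 ]
side yellow few
side green few
side blue 94 [305.8 218.6] [14.2 26.4] [ 0.4665 -0.0774  0.028 ]
side white 151 [291.9 266. ] [19.4 44.6] [0.4668 0.0916 0.044 ]
side red 69 [294.8 269.4] [19.5 27.4] [0.4622 0.0835 0.028 ]
side base 918 [294.6 276.9] [39.4 44.6] [0.4613 0.0876 0.012 ]
side base 745 [311.5 218.7] [36. 53.] [ 0.4565 -0.1001  0.012 ]
```

```bash
cat >> h.py <<'E'
def left(x,y,z):
    s=arm.observe(); R=Ro.from_rotvec(s['ee_rot']); d=R.inv().apply(np.array([x,y,z])-s['position'])
    Rt=Ro.from_matrix(np.diag([-1,1,-1.])); e=(R.inv()*Rt).as_rotvec(degrees=True)
    print('t',round(s['clock'],2),'pos',s['position'].round(4),'tool shift',d.round(4),'rot left',e.round(2),'F',s['force'].round(1),'w',round(s['width']*.0918,4))
E
python3 -m creep '[{"translation":[-0.01,-0.035,0],"rot":[0,0,-5.2],"jaw":0.06},{"translation":[-0.01,-0.038,0],"rot":[0,0,-5.2],"jaw":0.06},{"translation":[-0.01,-0.038,0],"rot":[0,0,-5.2],"jaw":0.06},{"translation":[-0.015,-0.037,0],"rot":[0,0,0],"jaw":0.06},{"translation":[-0.015,-0.037,0],"rot":[0,0,0],"jaw":0.06},{"translation":[-0.015,-0.037,0],"rot":[0,0,0],"jaw":0.06},{"translation":[-0.015,-0.037,0],"rot":[0,0,0],"jaw":0.06},{"translation":[-0.015,-0.037,0],"rot":[0,0,0],"jaw":0.06}]' 20
python3 -c "
from h import *
left(.4655,-.082,.12)"
```

```text
clock: 1.87
position: [0.2539, 0.3002, 0.2409]
ee_rot: [0.004, 3.141, 0.001]
force: [0.8, 0.3, -0.1]
width: 0.656
t 1.87 pos [0.2539 0.3002 0.2409] tool shift [-0.2125 -0.3818  0.1207] rot left [ 0.04  0.02 -0.14] F [ 0.8  0.3 -0.1] w 0.0602
```

```bash
python3 -m creep '[{"translation":[-0.0177,-0.0318,0.008],"rot":[0,0,0],"jaw":0.06},{"translation":[-0.0177,-0.0318,0.008],"rot":[0,0,0],"jaw":0.06},{"translation":[-0.0177,-0.0318,0.008],"rot":[0,0,0],"jaw":0.06},{"translation":[-0.0177,-0.0318,0.008],"rot":[0,0,0],"jaw":0.06},{"translation":[-0.0177,-0.0318,0.008],"rot":[0,0,0],"jaw":0.06},{"translation":[-0.0177,-0.0318,0.008],"rot":[0,0,0],"jaw":0.06},{"translation":[-0.0177,-0.0318,0.012],"rot":[0,0,0],"jaw":0.06},{"translation":[-0.0177,-0.0318,0.012],"rot":[0,0,0],"jaw":0.06},{"translation":[-0.0177,-0.0318,0.012],"rot":[0,0,0],"jaw":0.06},{"translation":[-0.0177,-0.0318,0.012],"rot":[0,0,0],"jaw":0.06},{"translation":[-0.0177,-0.0318,0.012],"rot":[0,0,0],"jaw":0.06},{"translation":[-0.0177,-0.0318,0.012],"rot":[0,0,-0.1],"jaw":0.06}]'
python3 -c "
from h import *
left(.4655,-.082,.062)
for n in('top','side'): cv2.imwrite(f'pics/{n}1.png',optics.get_image(n)[:,:,::-1])
S=cv2.imread('pics/side1.png');cv2.imwrite('pics/zs1.png',cv2.resize(S[120:260,230:390],None,fx=4,fy=4,interpolation=cv2.INTER_CUBIC))
"
```

```text
clock: 2.87
position: [0.4658, -0.0818, 0.1202]
ee_rot: [0.001, 3.141, 0.0]
force: [1.1, 1.2, 0.4]
width: 0.651
t 2.87 pos [ 0.4658 -0.0818  0.1202] tool shift [ 0.0003 -0.0002  0.0582] rot left [ 0.    0.04 -0.02] F [1.1 1.2 0.4] w 0.0598
```

View pics/zs1.png

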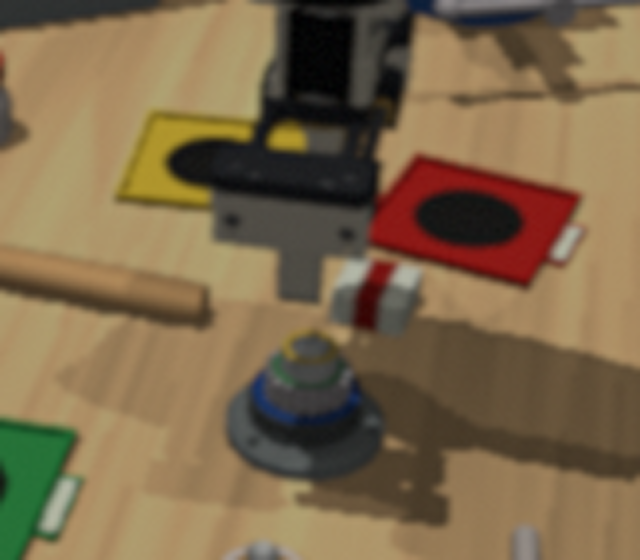

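View pics/top1.png

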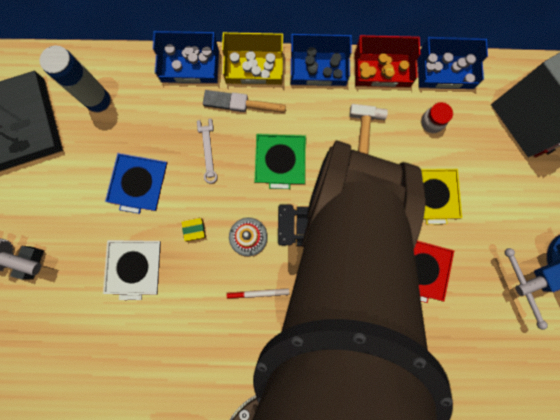

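The side view shows the near finger at crop (298,275), lined up with the stack at (310,350). The top view is blocked by the arm. Next: lower and grip.

```bash
python3 -m creep '[{"translation":[0,0,0.02],"rot":[0,0,0],"jaw":0.06},{"translation":[0,0,0.02],"rot":[0,0,0],"jaw":0.06},{"translation":[0,0,0.012],"rot":[0,0,0],"jaw":0.055},{"translation":[0,0,0.006],"rot":[0,0,0],"jaw":0.05},{"translation":[0,0,0],"rot":[0,0,0],"jaw":0.04},{"translation":[0,0,0],"rot":[0,0,0],"jaw":0.02},{"translation":[0,0,0],"rot":[0,0,0],"jaw":0.02},{"translation":[0,0,0],"rot":[0,0,0],"jaw":0.02}]' 20
python3 -c "
from h import *
left(.4655,-.082,.062)"
```

```text
clock: 3.63
position: [0.4656, -0.08, 0.0636]
ee_rot: [0.001, 3.14, 0.0]
force: [-0.5, -0.6, -0.1]
width: 0.342
t 3.63 pos [ 0.4656 -0.08    0.0636] tool shift [ 0.0001 -0.002   0.0016] rot left [ 0.01  0.09 -0.04] F [-0.5 -0.6 -0.1] w 0.0314
```

```bash
python3 -m creep '[{"translation":[0,0,-0.008],"rot":[0,0,0],"jaw":0.02},{"translation":[0,0,-0.015],"rot":[0,0,0],"jaw":0.02},{"translation":[0,0,-0.025],"rot":[0,0,0],"jaw":0.02},{"translation":[0,0,-0.025],"rot":[0,0,0],"jaw":0.02}]'
python3 -c "
from h import *
left(.571,-.356,.12)
for n in('side',): cv2.imwrite(f'pics/{n}2.png',optics.get_image(n)[:,:,::-1])
S=cv2.imread('pics/side2.png');cv2.imwrite('pics/zs2.png',cv2.resize(S[120:260,230:390],None,fx=4,fy=4,interpolation=cv2.INTER_CUBIC))
"
```

```text
clock: 3.97
position: [0.4644, -0.0803, 0.137]
ee_rot: [-0.002, -3.141, 0.0]
force: [1.2, 0.4, -0.1]
width: 0.342
t 3.97 pos [ 0.4644 -0.0803  0.137 ] tool shift [-0.107  -0.2756  0.017 ] rot left [-0.01 -0.06 -0.07] F [ 1.2  0.4 -0.1] w 0.0314
```

View pics/zs2.png

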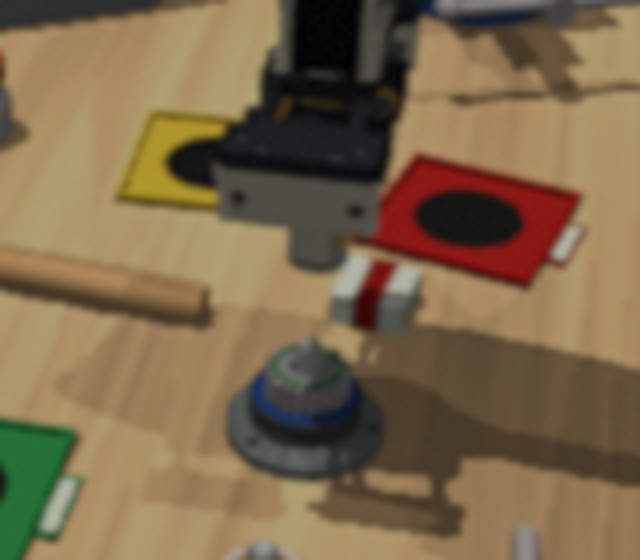

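The spacer is off and the green gear is exposed. Now carry the spacer to yellow.

```bash
python3 -m creep '[{"translation":[-0.0134,-0.0345,0],"rot":[0,0,0],"jaw":0.02},{"translation":[-0.0134,-0.0345,0],"rot":[0,0,0],"jaw":0.02},{"translation":[-0.0134,-0.0345,0],"rot":[0,0,0],"jaw":0.02},{"translation":[-0.0134,-0.0345,0],"rot":[0,0,0],"jaw":0.02},{"translation":[-0.0134,-0.0345,0],"rot":[0,0,0],"jaw":0.02},{"translation":[-0.0134,-0.0345,0],"rot":[0,0,0],"jaw":0.02},{"translation":[-0.0134,-0.0345,0.01],"rot":[0,0,0],"jaw":0.02},{"translation":[-0.0134,-0.0345,0.015],"rot":[0,0,0],"jaw":0.02},{"translation":[0,0,0.025],"rot":[0,0,0],"jaw":0.02},{"translation":[0,0,0.02],"rot":[0,0,0],"jaw":0.02},{"translation":[0,0,0.01],"rot":[0,0,0],"jaw":0.02},{"translation":[0,0,0],"rot":[0,0,0],"jaw":0.02}]'
python3 -c "
from h import *
left(.571,-.356,.0226)
for n in('side','top'): cv2.imwrite(f'pics/{n}3.png',optics.get_image(n)[:,:,::-1])
S=cv2.imread('pics/side3.png');cv2.imwrite('pics/zs3.png',cv2.resize(S[80:200,220:380],None,fx=5,fy=5,interpolation=cv2.INTER_CUBIC))
"
```

```text
clock: 5.02
position: [0.5707, -0.355, 0.0537]
ee_rot: [-0.001, -3.138, -0.003]
force: [0.2, 0.3, -0.6]
width: 0.343
t 5.02 pos [ 0.5707 -0.355   0.0537] tool shift [-0.0004 -0.0011  0.0311] rot left [ 0.13 -0.2  -0.04] F [ 0.2  0.3 -0.6] w 0.0315
```

View pics/zs3.png

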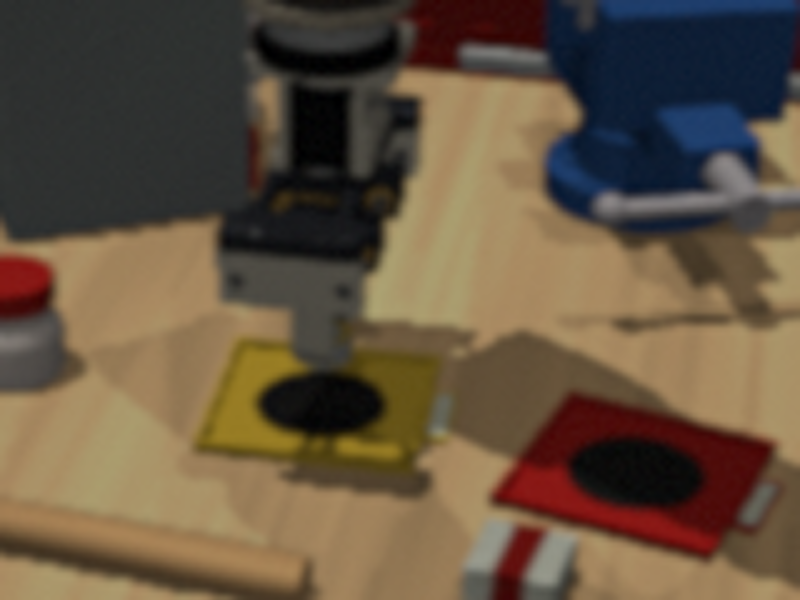

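View pics/top3.png

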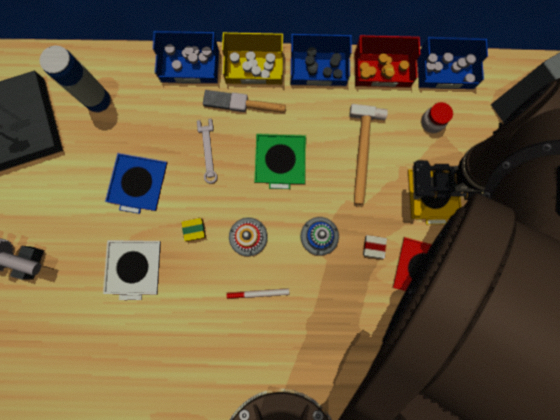

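The spacer hangs over the yellow disc; the finger is at about (322,345) in the crop with the disc at (322,402). Lower it gently.

```bash
python3 -m creep '[{"translation":[0,-0.001,0.012],"rot":[0,0,0],"jaw":0.02},{"translation":[0,0,0.008],"rot":[0,0,0],"jaw":0.02},{"translation":[0,0,0.004],"rot":[0,0,0],"jaw":0.02},{"translation":[0,0,0.002],"rot":[0,0,0],"jaw":0.02},{"translation":[0,0,0],"rot":[0,0,0],"jaw":0.02}]'
python3 -c "
from h import *
left(.571,-.356,.0226)"
python3 -m creep '[{"translation":[0,0,0.001],"rot":[0,0,0],"jaw":0.02},{"translation":[0,0,0.001],"rot":[0,0,0],"jaw":0.02},{"translation":[0,0,0],"rot":[0,0,0],"jaw":0.02}]'
```

```text
clock: 5.53
position: [0.5716, -0.3569, 0.0292]
ee_rot: [-0.001, -3.141, -0.001]
force: [-0.3, 0.5, -0.6]
width: 0.343
t 5.53 pos [ 0.5716 -0.3569  0.0292] tool shift [0.0006 0.0009 0.0066] rot left [ 0.03 -0.04 -0.04] F [-0.3  0.5 -0.6] w 0.0315
clock: 5.78
position: [0.572, -0.3573, 0.0278]
ee_rot: [0.001, 3.141, -0.0]
force: [-0.6, -0.7, -1.0]
width: 0.344
```

```bash
for i in 1 2 3; do python3 -m creep '[{"translation":[0,0,0.001],"rot":[0,0,0],"jaw":0.02},{"translation":[0,0,0.001],"rot":[0,0,0],"jaw":0.02},{"translation":[0,0,0],"rot":[0,0,0],"jaw":0.02}]' | egrep 'pos|force'; done
```

```text
position: [0.5719, -0.3572, 0.0256]
force: [0.0, -0.4, -1.4]
position: [0.5718, -0.3572, 0.0235]
force: [-0.1, -0.2, -1.1]
position: [0.572, -0.3574, 0.0225]
force: [-1.6, 0.5, 7.3]
```

Contact is felt at 7 N. Release and rise.

```bash
python3 -m creep '[{"translation":[0,0,-0.0005],"rot":[0,0,0],"jaw":0.034},{"translation":[0,0,0],"rot":[0,0,0],"jaw":0.042},{"translation":[0,0,0],"rot":[0,0,0],"jaw":0.05},{"translation":[0,0,0],"rot":[0,0,0],"jaw":0.05},{"translation":[0,0,-0.01],"rot":[0,0,0],"jaw":0.05},{"translation":[0,0,-0.02],"rot":[0,0,0],"jaw":0.06},{"translation":[0,0,-0.035],"rot":[0,0,0],"jaw":0.07},{"translation":[0,0,-0.035],"rot":[0,0,0],"jaw":0.07}]'
python3 -c "
from h import *
left(.4655,-.082,.13)
for n in('side',): cv2.imwrite(f'pics/{n}4.png',optics.get_image(n)[:,:,::-1])
S=cv2.imread('pics/side4.png');cv2.imwrite('pics/zs4.png',cv2.resize(S[80:200,220:380],None,fx=5,fy=5,interpolation=cv2.INTER_CUBIC))
"
```

```text
clock: 7.2
position: [0.5711, -0.3569, 0.123]
ee_rot: [-0.002, -3.139, -0.001]
force: [1.7, -0.4, 0.2]
width: 0.711
t 7.2 pos [ 0.5711 -0.3569  0.123 ] tool shift [ 0.1059  0.2747 -0.0066] rot left [ 0.05 -0.12 -0.06] F [ 1.7 -0.4  0.2] w 0.0653
```

View pics/zs4.png

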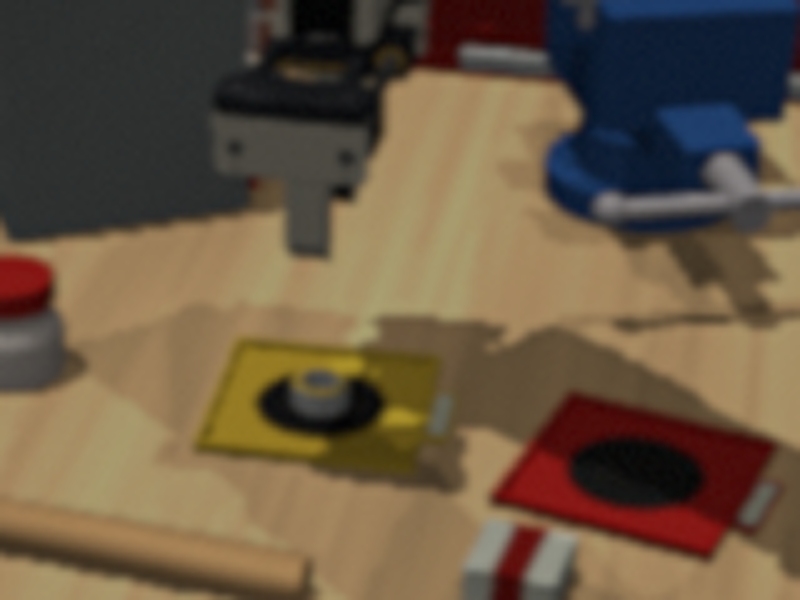

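The spacer lies flat, yellow up, centred on its disc (320,395). Now the small gear.

```bash
python3 -m creep '[{"translation":[0.0133,0.0344,0],"rot":[0,0,0],"jaw":0.07},{"translation":[0.0133,0.0344,0],"rot":[0,0,0],"jaw":0.07},{"translation":[0.0133,0.0344,0],"rot":[0,0,0],"jaw":0.07},{"translation":[0.0133,0.0344,0],"rot":[0,0,0],"jaw":0.07},{"translation":[0.0133,0.0344,0],"rot":[0,0,0],"jaw":0.07},{"translation":[0.0133,0.0344,0],"rot":[0,0,0],"jaw":0.07},{"translation":[0.0133,0.0344,0],"rot":[0,0,0],"jaw":0.07},{"translation":[0.0133,0.0344,0],"rot":[0,0,0],"jaw":0.07},{"translation":[0,0,0.01],"rot":[0,0,0],"jaw":0.07},{"translation":[0,0,0],"rot":[0,0,0],"jaw":0.07}]'
python3 -c "
from h import *
left(.4655,-.081,.047)
for n in('side',): cv2.imwrite(f'pics/{n}5.png',optics.get_image(n)[:,:,::-1])
S=cv2.imread('pics/side5.png');cv2.imwrite('pics/zs5.png',cv2.resize(S[120:260,230:390],None,fx=4,fy=4,interpolation=cv2.INTER_CUBIC))
"
```

```text
clock: 8.08
position: [0.465, -0.0794, 0.1118]
ee_rot: [0.006, -3.141, -0.002]
force: [-0.3, -0.8, -0.2]
width: 0.763
t 8.08 pos [ 0.465  -0.0794  0.1118] tool shift [-0.0005 -0.0017  0.0648] rot left [ 0.07 -0.04  0.22] F [-0.3 -0.8 -0.2] w 0.07
```

View pics/zs5.png

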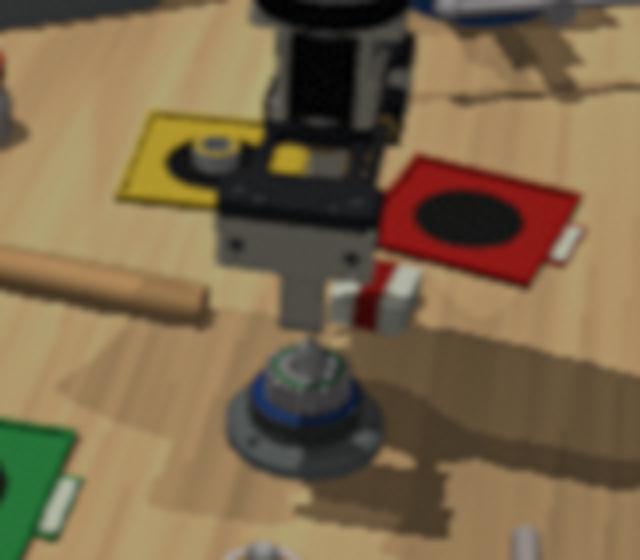

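The green-banded gear at (308,365) is now on top. Go down and grip it.

```bash
python3 -m creep '[{"translation":[0,-0.0015,0.02],"rot":[0,0,0],"jaw":0.07},{"translation":[0,0,0.02],"rot":[0,0,0],"jaw":0.07},{"translation":[0,0,0.015],"rot":[0,0,0],"jaw":0.065},{"translation":[0,0,0.009],"rot":[0,0,0],"jaw":0.065},{"translation":[0,0,0],"rot":[0,0,0],"jaw":0.05},{"translation":[0,0,0],"rot":[0,0,0],"jaw":0.035},{"translation":[0,0,0],"rot":[0,0,0],"jaw":0.035},{"translation":[0,0,0],"rot":[0,0,0],"jaw":0.035},{"translation":[0,0,0],"rot":[0,0,0],"jaw":0.035}]' 25
python3 -c "
from h import *
left(.4655,-.081,.047)"
```

```text
clock: 8.88
position: [0.4665, -0.0838, 0.0491]
ee_rot: [0.002, 3.14, -0.0]
force: [0.0, -2.0, 2.8]
width: 0.485
t 8.88 pos [ 0.4665 -0.0838  0.0491] tool shift [0.001  0.0028 0.0021] rot left [-0.01  0.1  -0.06] F [ 0.  -2.   2.8] w 0.0445
```

```bash
python3 -m creep '[{"translation":[0,0,-0.005],"rot":[0,0,0],"jaw":0.035},{"translation":[0,0,-0.012],"rot":[0,0,0],"jaw":0.035},{"translation":[0,0,-0.025],"rot":[0,0,0],"jaw":0.035},{"translation":[0,0,-0.025],"rot":[0,0,0],"jaw":0.035},{"translation":[0,0,-0.013],"rot":[0,0,0],"jaw":0.035},{"translation":[0,0,0],"rot":[0,0,0],"jaw":0.035}]'
python3 -c "
from h import *
left(.6495,.012,.10)
for n in('side',): cv2.imwrite(f'pics/{n}6.png',optics.get_image(n)[:,:,::-1])
S=cv2.imread('pics/side6.png');cv2.imwrite('pics/zs6.png',cv2.resize(S[120:260,230:390],None,fx=4,fy=4,interpolation=cv2.INTER_CUBIC))
"
```

```text
clock: 9.38
position: [0.4673, -0.0835, 0.1311]
ee_rot: [0.001, 3.137, 0.001]
force: [-0.1, -0.5, -2.6]
width: 0.486
t 9.38 pos [ 0.4673 -0.0835  0.1311] tool shift [-0.182   0.0956  0.032 ] rot left [ 0.02  0.27 -0.03] F [-0.1 -0.5 -2.6] w 0.0446
```

View pics/zs6.png

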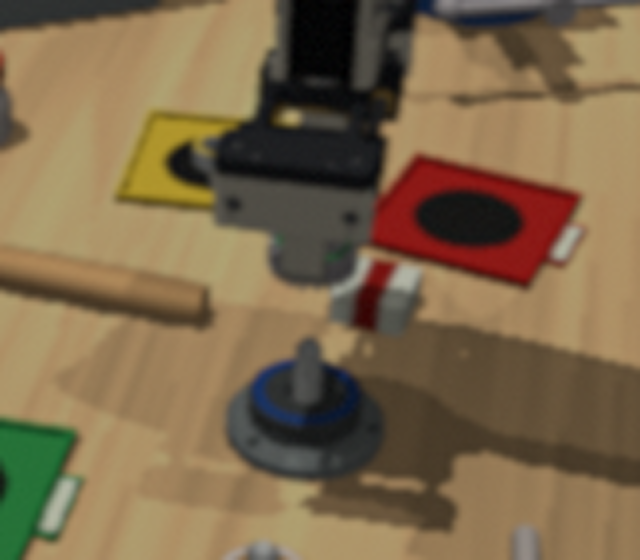

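The gear is held and the dog ring (blue) is left. On to the green tray.

```bash
python3 -m creep '[{"translation":[-0.0303,0.0159,0],"rot":[0,0,0],"jaw":0.035},{"translation":[-0.0303,0.0159,0],"rot":[0,0,0],"jaw":0.035},{"translation":[-0.0303,0.0159,0],"rot":[0,0,0],"jaw":0.035},{"translation":[-0.0303,0.0159,0],"rot":[0,0,0],"jaw":0.035},{"translation":[-0.0303,0.0159,0],"rot":[0,0,0],"jaw":0.035},{"translation":[-0.0303,0.0159,0.01],"rot":[0,0,0],"jaw":0.035},{"translation":[0,0,0.025],"rot":[0,0,0],"jaw":0.035},{"translation":[0,0,0.025],"rot":[0,0,0],"jaw":0.035},{"translation":[0,0,0.02],"rot":[0,0,0],"jaw":0.035},{"translation":[0,0,0.008],"rot":[0,0,0],"jaw":0.035},{"translation":[0,0,0],"rot":[0,0,0],"jaw":0.035}]'
python3 -c "
from h import *
left(.6495,.012,.0241)
for n in('side',): cv2.imwrite(f'pics/{n}7.png',optics.get_image(n)[:,:,::-1])
S=cv2.imread('pics/side7.png');cv2.imwrite('pics/zs7.png',cv2.resize(S[170:290,140:300],None,fx=4,fy=4,interpolation=cv2.INTER_CUBIC))
"
```

```text
clock: 10.35
position: [0.6453, 0.0118, 0.037]
ee_rot: [-0.001, -3.136, 0.001]
force: [-0.2, 0.2, -1.8]
width: 0.483
t 10.35 pos [0.6453 0.0118 0.037 ] tool shift [-0.0043  0.0002  0.0129] rot left [-0.02 -0.32 -0.05] F [-0.2  0.2 -1.8] w 0.0444
```

View pics/zs7.png

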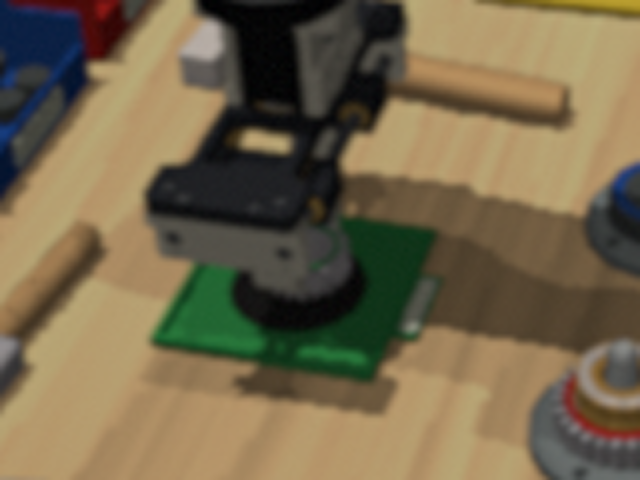

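```bash
python3 -m creep '[{"translation":[-0.004,0,0],"rot":[0,0,0],"jaw":0.035},{"translation":[0,0,0.005],"rot":[0,-0.2,0],"jaw":0.035},{"translation":[0,0,0.003],"rot":[0,0,0],"jaw":0.035},{"translation":[0,0,0],"rot":[0,0,0],"jaw":0.035}]'
python3 -c "
from h import *
left(.6495,.012,.0241)
cv2.imwrite('pics/side8.png',optics.get_image('side')[:,:,::-1])
S=cv2.imread('pics/side8.png');cv2.imwrite('pics/zs8.png',cv2.resize(S[170:290,140:300],None,fx=4,fy=4,interpolation=cv2.INTER_CUBIC))
print(proj('side',[.6495,.012,.003]))
"
```

```text
clock: 10.73
position: [0.6516, 0.0119, 0.0323]
ee_rot: [0.001, 3.138, 0.0]
force: [-0.0, 0.6, -2.3]
width: 0.484
t 10.73 pos [0.6516 0.0119 0.0323] tool shift [0.0022 0.0001 0.0082] rot left [ 0.02  0.22 -0.05] F [-0.   0.6 -2.3] w 0.0444
[214.50223544 241.25858051]
```

View pics/zs8.png

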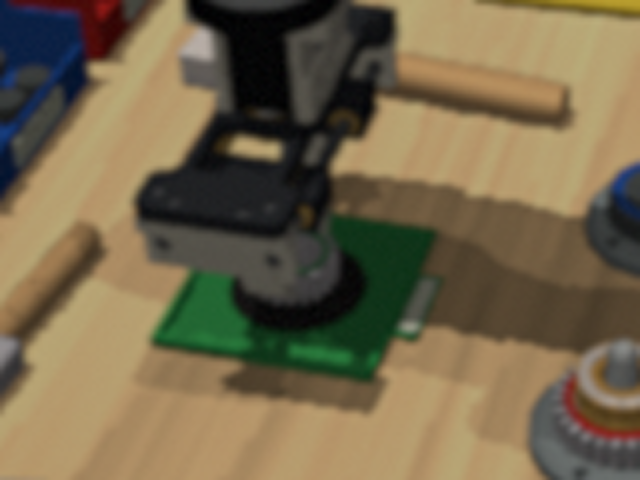

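```bash
python3 -m creep '[{"translation":[0.002,0,0.003],"rot":[0,0,0],"jaw":0.035},{"translation":[0,0,0.002],"rot":[0,0,0],"jaw":0.035},{"translation":[0,0,0],"rot":[0,0,0],"jaw":0.035}]' | egrep 'pos|force'; for i in 1 2; do python3 -m creep '[{"translation":[0,0,0.001],"rot":[0,0,0],"jaw":0.035},{"translation":[0,0,0],"rot":[0,0,0],"jaw":0.035}]' | egrep 'pos|force'; done
```

```text
position: [0.6492, 0.0119, 0.0268]
force: [0.1, 0.5, -1.8]
position: [0.6496, 0.0118, 0.0261]
force: [0.3, 0.4, -1.0]
position: [0.6497, 0.0118, 0.0251]
force: [-1.0, 0.4, -0.7]
```

```bash
for i in 1 2; do python3 -m creep '[{"translation":[0,0,0.001],"rot":[0,0,0],"jaw":0.035},{"translation":[0,0,0],"rot":[0,0,0],"jaw":0.035}]' | egrep 'pos|force'; done
```

```text
position: [0.6498, 0.0118, 0.0242]
force: [-0.5, -0.4, -1.9]
position: [0.6499, 0.0118, 0.0241]
force: [-2.0, 0.4, 8.2]
```

Contact. Release and rise.

```bash
python3 -m creep '[{"translation":[0,0,-0.0005],"rot":[0,0,0],"jaw":0.047},{"translation":[0,0,0],"rot":[0,0,0],"jaw":0.055},{"translation":[0,0,0],"rot":[0,0,0],"jaw":0.062},{"translation":[0,0,0],"rot":[0,0,0],"jaw":0.062},{"translation":[0,0,-0.01],"rot":[0,0,0],"jaw":0.062},{"translation":[0,0,-0.02],"rot":[0,0,0],"jaw":0.07},{"translation":[0,0,-0.035],"rot":[0,0,0],"jaw":0.08},{"translation":[0,0,-0.035],"rot":[0,0,0],"jaw":0.085},{"translation":[0,0,0],"rot":[0,0,0],"jaw":0.085}]'
python3 -c "
from h import *
left(.4655,-.082,.13)
cv2.imwrite('pics/side9.png',optics.get_image('side')[:,:,::-1])
S=cv2.imread('pics/side9.png');cv2.imwrite('pics/zs9.png',cv2.resize(S[170:290,140:340],None,fx=4,fy=4,interpolation=cv2.INTER_CUBIC))
"
```

```text
clock: 12.45
position: [0.6532, 0.0111, 0.1312]
ee_rot: [0.002, 3.128, 0.001]
force: [1.8, -0.5, 0.8]
width: 0.903
t 12.45 pos [0.6532 0.0111 0.1312] tool shift [ 0.1875 -0.0934 -0.0014] rot left [ 0.03  0.78 -0.08] F [ 1.8 -0.5  0.8] w 0.0829
```

View pics/zs9.png

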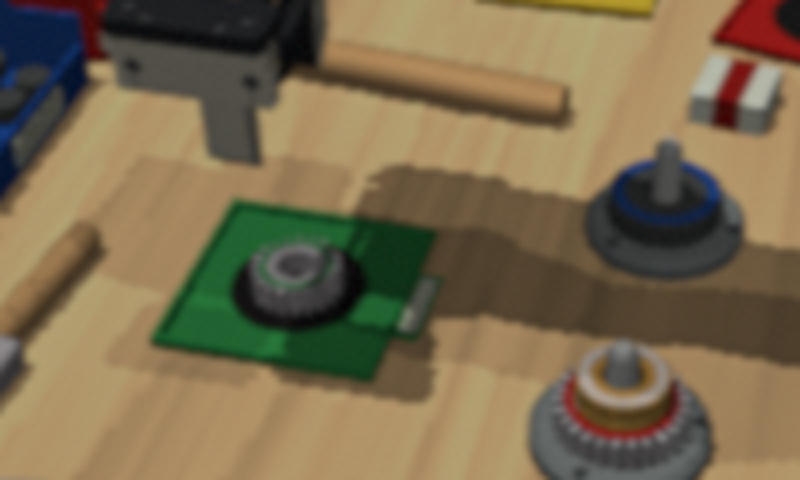

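The small gear lies flat on the green disc. Next the dog ring (blue) at crop (667,195).

```bash
python3 -m creep '[{"translation":[0.0313,-0.0156,0],"rot":[0,0,0],"jaw":0.088},{"translation":[0.0313,-0.0156,0],"rot":[0,0,0],"jaw":0.088},{"translation":[0.0313,-0.0156,0],"rot":[0,0,0],"jaw":0.088},{"translation":[0.0313,-0.0156,0],"rot":[0,0,0],"jaw":0.088},{"translation":[0.0313,-0.0156,0],"rot":[0,0,0],"jaw":0.088},{"translation":[0.0313,-0.0156,0],"rot":[0,0,0],"jaw":0.088},{"translation":[0,0,0.02],"rot":[0,0,0],"jaw":0.088},{"translation":[0,0,0.02],"rot":[0,0,0],"jaw":0.088},{"translation":[0,0,0],"rot":[0,0,0],"jaw":0.088}]'
python3 -c "
from h import *
left(.4655,-.082,.033)
cv2.imwrite('pics/side10.png',optics.get_image('side')[:,:,::-1])
S=cv2.imread('pics/side10.png');cv2.imwrite('pics/zs10.png',cv2.resize(S[120:260,230:390],None,fx=4,fy=4,interpolation=cv2.INTER_CUBIC))
"
```

```text
clock: 13.25
position: [0.4593, -0.0815, 0.0809]
ee_rot: [-0.002, -3.141, -0.001]
force: [-0.3, -0.4, -0.5]
width: 0.958
t 13.25 pos [ 0.4593 -0.0815  0.0809] tool shift [-0.0062 -0.0005  0.0479] rot left [ 0.02 -0.03 -0.08] F [-0.3 -0.4 -0.5] w 0.0879
```

View pics/zs10.png

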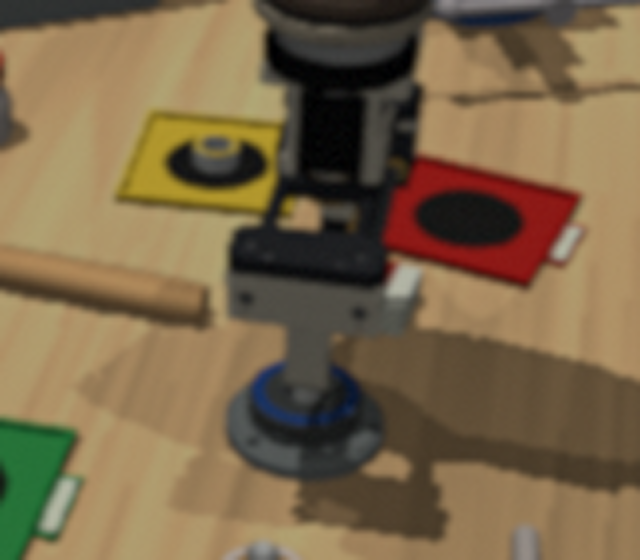

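```bash
python3 -m creep '[{"translation":[-0.006,0,0],"rot":[0,0,0],"jaw":0.088},{"translation":[0,0,0.018],"rot":[0,0,0],"jaw":0.088},{"translation":[0,0,0.018],"rot":[0,0,0],"jaw":0.085},{"translation":[0,0,0.011],"rot":[0,0,0],"jaw":0.082},{"translation":[0,0,0],"rot":[0,0,0],"jaw":0.07},{"translation":[0,0,0],"rot":[0,0,0],"jaw":0.05},{"translation":[0,0,0],"rot":[0,0,0],"jaw":0.05},{"translation":[0,0,0],"rot":[0,0,0],"jaw":0.05},{"translation":[0,0,0],"rot":[0,0,0],"jaw":0.05}]' 35
python3 -c "
from h import *
left(.4655,-.082,.033)"
```

```text
clock: 14.05
position: [0.4688, -0.0817, 0.0371]
ee_rot: [0.001, 3.136, -0.0]
force: [0.4, -0.1, 3.8]
width: 0.679
t 14.05 pos [ 0.4688 -0.0817  0.0371] tool shift [ 0.0034 -0.0003  0.004 ] rot left [-0.01  0.33 -0.04] F [ 0.4 -0.1  3.8] w 0.0623
```

```bash
python3 -m creep '[{"translation":[0,0,0],"rot":[0,0,0],"jaw":0.05},{"translation":[0,0,0],"rot":[0,0,0],"jaw":0.05},{"translation":[0,0,0],"rot":[0,0,0],"jaw":0.05}]'
python3 -c "
from h import *
left(.4655,-.082,.033)
cv2.imwrite('pics/side11.png',optics.get_image('side')[:,:,::-1])
S=cv2.imread('pics/side11.png');cv2.imwrite('pics/zs11.png',cv2.resize(S[120:260,230:390],None,fx=4,fy=4,interpolation=cv2.INTER_CUBIC))
"
```

```text
clock: 14.3
position: [0.4688, -0.0818, 0.037]
ee_rot: [0.001, 3.136, 0.0]
force: [0.0, -0.9, 7.8]
width: 0.677
t 14.3 pos [ 0.4688 -0.0818  0.037 ] tool shift [ 0.0034 -0.0002  0.004 ] rot left [ 0.    0.34 -0.05] F [ 0.  -0.9  7.8] w 0.0622
```

View pics/zs11.png

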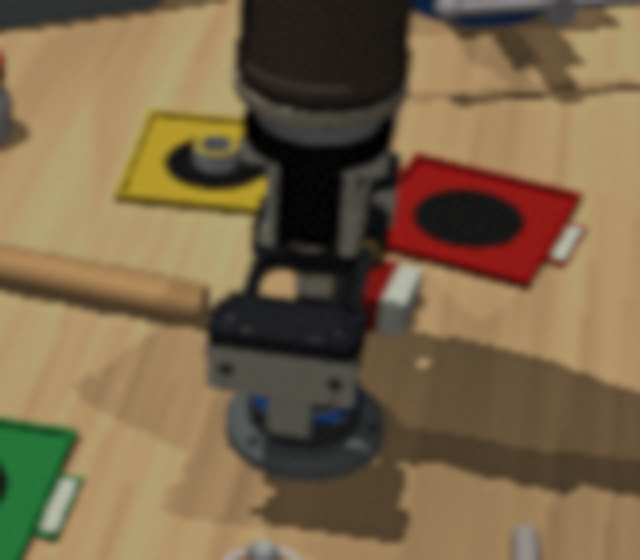

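```bash
python3 -c "
from h import *
print(arm.observe()['joints'].round(3))
for z in (.015,.02,.025): print(z,proj('side',[.4688,-.04,z]),proj('side',[.4688,-.048,z]))"
```

```text
[-0.22   0.507  0.374  2.164 -0.364  0.524  1.998]
0.015 [301.77438877 233.64471659] [302.38582752 231.32966547]
0.02 [301.87268415 231.86244926] [302.48542437 229.55173055]
0.025 [301.97160751 230.06861275] [302.58565306 227.76233387]
```

The fingers gripped before the arm had settled, so the grip is shallow (5 mm overlap) and presses down. I'll regrip after settling.

```bash
python3 -m creep '[{"translation":[0.003,0,0],"rot":[0,0,0],"jaw":0.07},{"translation":[0,0,0],"rot":[0,0.3,0],"jaw":0.074},{"translation":[0,0,0],"rot":[0,0,0],"jaw":0.074},{"translation":[0,0,0],"rot":[0,0,0],"jaw":0.074}]'
python3 -c "
from h import *
left(.4655,-.082,.033)"
```

```text
clock: 14.68
position: [0.4645, -0.0815, 0.036]
ee_rot: [-0.001, -3.139, -0.0]
force: [0.1, -0.5, -0.4]
width: 0.805
t 14.68 pos [ 0.4645 -0.0815  0.036 ] tool shift [-0.001  -0.0005  0.003 ] rot left [ 0.01 -0.13 -0.04] F [ 0.1 -0.5 -0.4] w 0.0739
```

```bash
python3 -m creep '[{"translation":[-0.001,0,0.0035],"rot":[0,0,0],"jaw":0.074},{"translation":[0,0,0],"rot":[0,0,0],"jaw":0.074},{"translation":[0,0,0],"rot":[0,0,0],"jaw":0.074},{"translation":[0,0,0],"rot":[0,0,0],"jaw":0.05},{"translation":[0,0,0],"rot":[0,0,0],"jaw":0.05},{"translation":[0,0,0],"rot":[0,0,0],"jaw":0.05},{"translation":[0,0,0],"rot":[0,0,0],"jaw":0.05}]' 35
python3 -c "
from h import *
left(.4655,-.082,.033)"
```

```text
clock: 15.27
position: [0.4657, -0.0817, 0.0325]
ee_rot: [-0.001, -3.14, 0.0]
force: [0.8, -0.5, -1.6]
width: 0.682
t 15.27 pos [ 0.4657 -0.0817  0.0325] tool shift [ 0.0002 -0.0003 -0.0005] rot left [-0.   -0.1  -0.05] F [ 0.8 -0.5 -1.6] w 0.0626
```

```bash
python3 -m creep '[{"translation":[0,0,-0.006],"rot":[0,0,0],"jaw":0.05},{"translation":[0,0,-0.012],"rot":[0,0,0],"jaw":0.05},{"translation":[0,0,-0.022],"rot":[0,0,0],"jaw":0.05},{"translation":[0,0,-0.025],"rot":[0,0,0],"jaw":0.05},{"translation":[0,0,-0.025],"rot":[0,0,0],"jaw":0.05},{"translation":[0,0,-0.02],"rot":[0,0,0],"jaw":0.05},{"translation":[0,0,0],"rot":[0,0,0],"jaw":0.05}]'
python3 -c "
from h import *
left(.587,.350,.12)
cv2.imwrite('pics/side12.png',optics.get_image('side')[:,:,::-1])
S=cv2.imread('pics/side12.png');cv2.imwrite('pics/zs12.png',cv2.resize(S[120:260,230:390],None,fx=4,fy=4,interpolation=cv2.INTER_CUBIC))
"
```

```text
clock: 15.85
position: [0.4677, -0.082, 0.1461]
ee_rot: [0.002, 3.138, 0.0]
force: [1.8, -0.1, -3.1]
width: 0.679
t 15.85 pos [ 0.4677 -0.082   0.1461] tool shift [-0.1187  0.4322  0.0267] rot left [ 0.02  0.21 -0.07] F [ 1.8 -0.1 -3.1] w 0.0623
```

View pics/zs12.png

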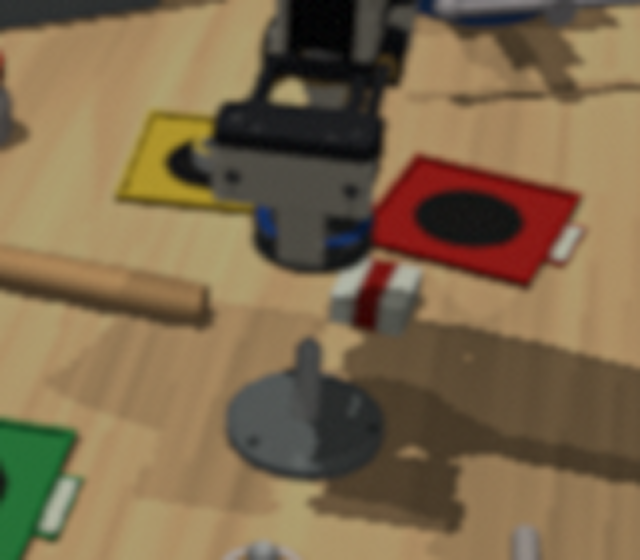

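The dog ring hangs level and the spindle is bare. Carry it to blue.

```bash
python3 -m creep '[{"translation":[-0.0099,0.036,0],"rot":[0,0,0],"jaw":0.05},{"translation":[-0.0099,0.036,0],"rot":[0,0,0],"jaw":0.05},{"translation":[-0.0099,0.036,0],"rot":[0,0,0],"jaw":0.05},{"translation":[-0.0099,0.036,0],"rot":[0,0,0],"jaw":0.05},{"translation":[-0.0099,0.036,0],"rot":[0,0,0],"jaw":0.05},{"translation":[-0.0099,0.036,0],"rot":[0,0,0],"jaw":0.05},{"translation":[-0.0099,0.036,0],"rot":[0,0,0],"jaw":0.05},{"translation":[-0.0099,0.036,0],"rot":[0,0,0],"jaw":0.05},{"translation":[-0.0099,0.036,0],"rot":[0,0,0],"jaw":0.05},{"translation":[-0.0099,0.036,0],"rot":[0,0,0],"jaw":0.05},{"translation":[-0.0099,0.036,0],"rot":[0,0,0],"jaw":0.05},{"translation":[-0.0099,0.036,0.01],"rot":[0,0,0],"jaw":0.05}]'
python3 -m creep '[{"translation":[0,0,0.02],"rot":[0,0,0],"jaw":0.05},{"translation":[0,0,0.025],"rot":[0,0,0],"jaw":0.05},{"translation":[0,0,0.025],"rot":[0,0,0],"jaw":0.05},{"translation":[0,0,0.015],"rot":[0,0,0],"jaw":0.05},{"translation":[0,0,0.008],"rot":[0,0,0],"jaw":0.05},{"translation":[0,0,0],"rot":[0,0,0],"jaw":0.05},{"translation":[0,0,0],"rot":[0,0,0],"jaw":0.05}]'
python3 -c "
from h import *
left(.587,.350,.0235)
for n in('side','top'):cv2.imwrite(f'pics/{n}13.png',optics.get_image(n)[:,:,::-1])
S=cv2.imread('pics/side13.png');S=S[280:420,90:290];T=cv2.imread('pics/top13.png')[130:270,70:270]
cv2.imwrite('pics/z13.png',cv2.resize(np.hstack([S,T]),None,fx=2,fy=2,interpolation=cv2.INTER_CUBIC))
"
```

```text
clock: 16.9
position: [0.5854, 0.3522, 0.1321]
ee_rot: [-0.001, -3.14, -0.001]
force: [0.3, 0.8, -3.3]
width: 0.683
clock: 17.48
position: [0.5847, 0.3499, 0.0388]
ee_rot: [-0.002, -3.139, 0.001]
force: [0.6, -0.1, -2.6]
width: 0.679
t 17.48 pos [0.5847 0.3499 0.0388] tool shift [-0.0023  0.0001  0.0153] rot left [-0.04 -0.16 -0.07] F [ 0.6 -0.1 -2.6] w 0.0623
```

View pics/z13.png

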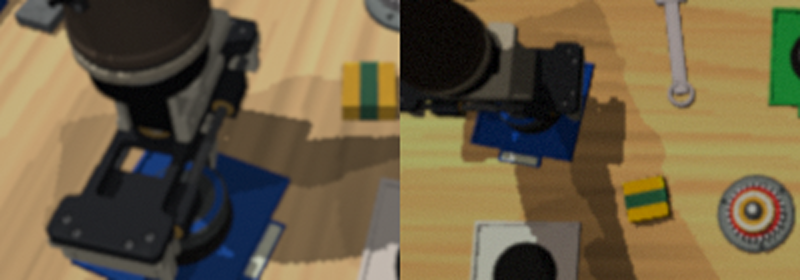

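```bash
python3 -m creep '[{"translation":[-0.002,0,0.005],"rot":[0,0,0],"jaw":0.05},{"translation":[0,0,0.004],"rot":[0,0,0],"jaw":0.05},{"translation":[0,0,0.002],"rot":[0,0,0],"jaw":0.05},{"translation":[0,0,0],"rot":[0,0,0],"jaw":0.05},{"translation":[0,0,0],"rot":[0,0,0],"jaw":0.05}]' | egrep 'pos|force'; for i in 1 2 ; do python3 -m creep '[{"translation":[0,0,0.001],"rot":[0,0,0],"jaw":0.05},{"translation":[0,0,0],"rot":[0,0,0],"jaw":0.05}]' | egrep 'pos|force'; done
```

```text
position: [0.5868, 0.3502, 0.0283]
force: [0.6, 0.9, -2.6]
position: [0.5869, 0.3503, 0.0274]
force: [1.0, -0.2, -2.3]
position: [0.5869, 0.3502, 0.0263]
force: [0.7, -0.4, -2.7]
```

```bash
for i in 1 2 3; do python3 -m creep '[{"translation":[0,0,0.001],"rot":[0,0,0],"jaw":0.05},{"translation":[0,0,0],"rot":[0,0,0],"jaw":0.05}]' | egrep 'pos|force'; done
```

```text
position: [0.5868, 0.3502, 0.0252]
force: [-0.4, 0.1, -2.2]
position: [0.5868, 0.3502, 0.0242]
force: [0.2, -0.5, -3.1]
position: [0.587, 0.3502, 0.0236]
force: [-0.8, -1.1, 0.1]
```

```bash
python3 -m creep '[{"translation":[0,0,0.0007],"rot":[0,0,0],"jaw":0.05},{"translation":[0,0,0],"rot":[0,0,0],"jaw":0.05}]' | egrep 'pos|force'
python3 -m creep '[{"translation":[0,0,0],"rot":[0,0,0],"jaw":0.066},{"translation":[0,0,0],"rot":[0,0,0],"jaw":0.072},{"translation":[0,0,0],"rot":[0,0,0],"jaw":0.077},{"translation":[0,0,0],"rot":[0,0,0],"jaw":0.077},{"translation":[0,0,-0.01],"rot":[0,0,0],"jaw":0.077},{"translation":[0,0,-0.02],"rot":[0,0,0],"jaw":0.075},{"translation":[0,0,-0.035],"rot":[0,0,0],"jaw":0.07},{"translation":[0,0,-0.035],"rot":[0,0,0],"jaw":0.07},{"translation":[0,0,0],"rot":[0,0,0],"jaw":0.07}]'
python3 -c "
from h import *
left(.4615,.082,.12)
for n in('side','top'):cv2.imwrite(f'pics/{n}14.png',optics.get_image(n)[:,:,::-1])
S=cv2.imread('pics/side14.png');S=S[280:420,90:290];T=cv2.imread('pics/top14.png')[130:270,70:270]
cv2.imwrite('pics/z14.png',cv2.resize(np.hstack([S,T]),None,fx=2,fy=2,interpolation=cv2.INTER_CUBIC))
"
```

```text
position: [0.587, 0.3503, 0.0236]
force: [-2.5, -1.4, 6.2]
clock: 19.75
position: [0.591, 0.3517, 0.1307]
ee_rot: [0.002, 3.134, 0.009]
force: [1.9, 1.1, 1.5]
width: 0.765
t 19.75 pos [0.591  0.3517 0.1307] tool shift [ 0.1292 -0.2699  0.0082] rot left [ 0.33  0.43 -0.07] F [1.9 1.1 1.5] w 0.0702
```

View pics/z14.png

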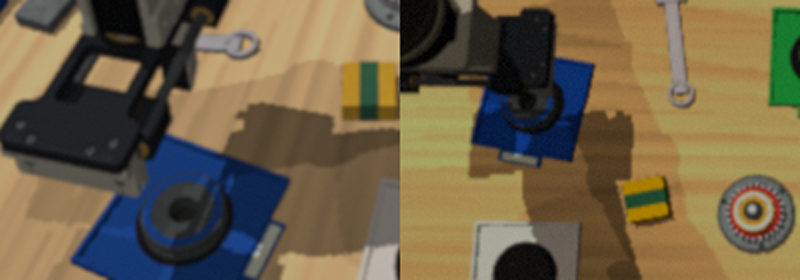

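The dog ring lies flat on the blue disc, with its blue band up. Next the bush.

```bash
python3 -m creep '[{"translation":[0.0162,-0.0337,0],"rot":[0,0,0],"jaw":0.07},{"translation":[0.0162,-0.0337,0],"rot":[0,0,0],"jaw":0.07},{"translation":[0.0162,-0.0337,0],"rot":[0,0,0],"jaw":0.07},{"translation":[0.0162,-0.0337,0],"rot":[0,0,0],"jaw":0.07},{"translation":[0.0162,-0.0337,0],"rot":[0,0,0],"jaw":0.07},{"translation":[0.0162,-0.0337,0],"rot":[0,0,0],"jaw":0.07},{"translation":[0.0162,-0.0337,0],"rot":[0,0,0],"jaw":0.07},{"translation":[0.0162,-0.0337,0],"rot":[0,0,0],"jaw":0.07},{"translation":[0,0,0.01],"rot":[0,0,0],"jaw":0.07},{"translation":[0,0,0.01],"rot":[0,0,0],"jaw":0.07},{"translation":[0,0,0],"rot":[0,0,0],"jaw":0.07}]'
python3 -c "
from h import *
left(.4615,.082,.048)
cv2.imwrite('pics/side15.png',optics.get_image('side')[:,:,::-1])
S=cv2.imread('pics/side15.png');cv2.imwrite('pics/zs15.png',cv2.resize(S[160:320,210:380],None,fx=3.5,fy=3.5,interpolation=cv2.INTER_CUBIC))
"
```

```text
clock: 20.77
position: [0.4562, 0.0809, 0.1011]
ee_rot: [-0.001, -3.137, 0.001]
force: [0.5, -0.1, -0.0]
width: 0.759
t 20.77 pos [0.4562 0.0809 0.1011] tool shift [-0.0055  0.0011  0.0531] rot left [-0.03 -0.24 -0.05] F [ 0.5 -0.1 -0. ] w 0.0697
```

View pics/zs15.png

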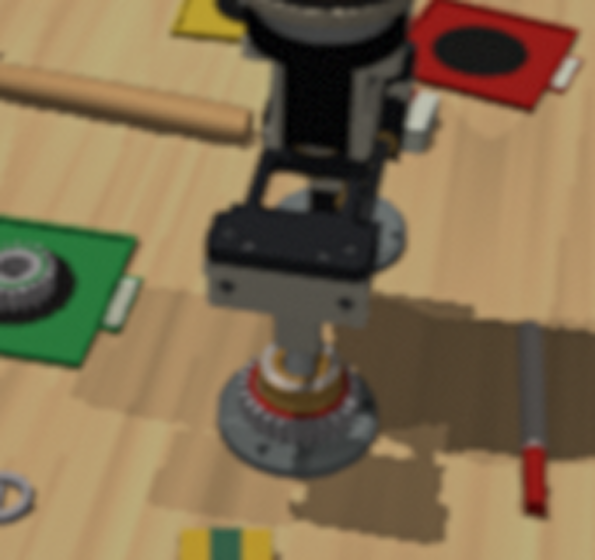

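Correct by +5 mm in x, descend, settle and read before gripping.

```bash
python3 -m creep '[{"translation":[-0.005,0.001,0],"rot":[0,0,0],"jaw":0.07},{"translation":[0,0,0.02],"rot":[0,0,0],"jaw":0.07},{"translation":[0,0,0.017],"rot":[0,0,0],"jaw":0.065},{"translation":[0,0,0.012],"rot":[0,0,0],"jaw":0.06},{"translation":[0,0,0],"rot":[0,0,0],"jaw":0.058},{"translation":[0,0,0],"rot":[0,0,0],"jaw":0.058},{"translation":[0,0,0],"rot":[0,0,0],"jaw":0.058}]' 25
python3 -c "
from h import *
left(.4615,.082,.048)"
```

```text
clock: 21.4
position: [0.4629, 0.0823, 0.0544]
ee_rot: [-0.0, -3.141, -0.0]
force: [0.3, -1.1, 0.2]
width: 0.632
t 21.4 pos [0.4629 0.0823 0.0544] tool shift [ 0.0014 -0.0003  0.0064] rot left [ 0.01 -0.06 -0.01] F [ 0.3 -1.1  0.2] w 0.0581
```

```bash
python3 -m creep '[{"translation":[0.001,0,0.0065],"rot":[0,0,0],"jaw":0.058},{"translation":[0,0,0],"rot":[0,0,0],"jaw":0.058},{"translation":[0,0,0],"rot":[0,0,0],"jaw":0.058},{"translation":[0,0,0],"rot":[0,0,0],"jaw":0.035},{"translation":[0,0,0],"rot":[0,0,0],"jaw":0.035},{"translation":[0,0,0],"rot":[0,0,0],"jaw":0.035},{"translation":[0,0,0],"rot":[0,0,0],"jaw":0.035}]' 25
python3 -c "
from h import *
left(.4615,.082,.048)"
```

```text
clock: 21.98
position: [0.4613, 0.0819, 0.0476]
ee_rot: [-0.002, -3.14, -0.0]
force: [-0.1, 0.3, 2.2]
width: 0.494
t 21.98 pos [0.4613 0.0819 0.0476] tool shift [-0.0002  0.0001 -0.0004] rot left [ 0.02 -0.08 -0.06] F [-0.1  0.3  2.2] w 0.0453
```

```bash
python3 -m creep '[{"translation":[0,0,-0.006],"rot":[0,0,0],"jaw":0.035},{"translation":[0,0,-0.012],"rot":[0,0,0],"jaw":0.035},{"translation":[0,0,-0.022],"rot":[0,0,0],"jaw":0.035},{"translation":[0,0,-0.025],"rot":[0,0,0],"jaw":0.035},{"translation":[0,0,-0.015],"rot":[0,0,0],"jaw":0.035},{"translation":[0,0,0],"rot":[0,0,0],"jaw":0.035}]'
python3 -c "
from h import *
left(.388,.344,.12)
cv2.imwrite('pics/side16.png',optics.get_image('side')[:,:,::-1])
S=cv2.imread('pics/side16.png');cv2.imwrite('pics/zs16.png',cv2.resize(S[160:320,210:380],None,fx=3.5,fy=3.5,interpolation=cv2.INTER_CUBIC))
"
```

```text
clock: 22.48
position: [0.4629, 0.0819, 0.1303]
ee_rot: [0.002, 3.139, 0.003]
force: [-0.7, -0.1, -1.7]
width: 0.492
t 22.48 pos [0.4629 0.0819 0.1303] tool shift [0.0752 0.2619 0.0105] rot left [ 0.1   0.15 -0.06] F [-0.7 -0.1 -1.7] w 0.0452
```

View pics/zs16.png

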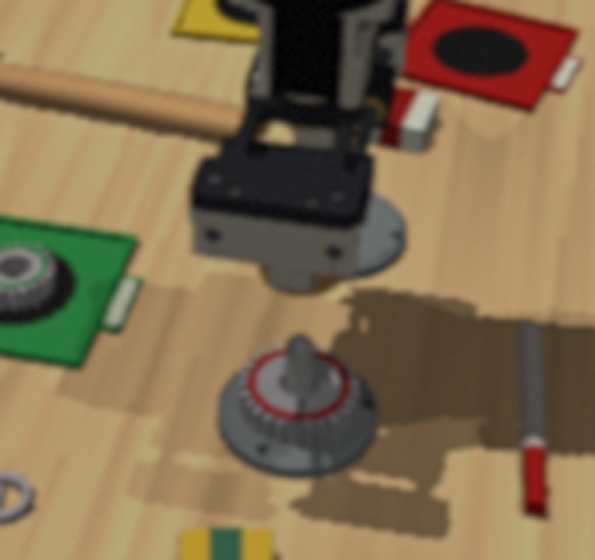

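The bush is lifted and only the large gear remains on that spindle. Carry it to white.

```bash
python3 -m creep '[{"translation":[0.0094,0.0327,0],"rot":[0,0,0],"jaw":0.035},{"translation":[0.0094,0.0327,0],"rot":[0,0,0],"jaw":0.035},{"translation":[0.0094,0.0327,0],"rot":[0,0,0],"jaw":0.035},{"translation":[0.0094,0.0327,0],"rot":[0,0,0],"jaw":0.035},{"translation":[0.0094,0.0327,0],"rot":[0,0,0],"jaw":0.035},{"translation":[0.0094,0.0327,0],"rot":[0,0,0],"jaw":0.035},{"translation":[0.0094,0.0327,0],"rot":[0,0,0],"jaw":0.035},{"translation":[0.0094,0.0327,0.01],"rot":[0,0,0],"jaw":0.035},{"translation":[0,0,0.025],"rot":[0,0,0],"jaw":0.035},{"translation":[0,0,0.025],"rot":[0,0,0],"jaw":0.035},{"translation":[0,0,0.02],"rot":[0,0,0],"jaw":0.035},{"translation":[0,0,0.008],"rot":[0,0,0],"jaw":0.035}]'
python3 -m creep '[{"translation":[0,0,0],"rot":[0,0,0],"jaw":0.035},{"translation":[0,0,0],"rot":[0,0,0],"jaw":0.035}]'
python3 -c "
from h import *
left(.388,.344,.0226)
for n in('side','top'):cv2.imwrite(f'pics/{n}17.png',optics.get_image(n)[:,:,::-1])
S=cv2.imread('pics/side17.png');S=S[280:420,200:400];T=cv2.imread('pics/top17.png')[200:340,70:270]
cv2.imwrite('pics/z17.png',cv2.resize(np.hstack([S,T]),None,fx=2,fy=2,interpolation=cv2.INTER_CUBIC))
"
```

```text
clock: 23.53
position: [0.3842, 0.3419, 0.0361]
ee_rot: [-0.0, -3.136, 0.007]
force: [0.1, -0.6, -0.8]
width: 0.492
clock: 23.7
position: [0.3861, 0.3429, 0.0393]
ee_rot: [-0.002, -3.139, 0.002]
force: [0.3, 0.4, -1.0]
width: 0.492
t 23.7 pos [0.3861 0.3429 0.0393] tool shift [-0.002   0.0012  0.0166] rot left [-0.06 -0.15 -0.08] F [ 0.3  0.4 -1. ] w 0.0452
```

View pics/z17.png

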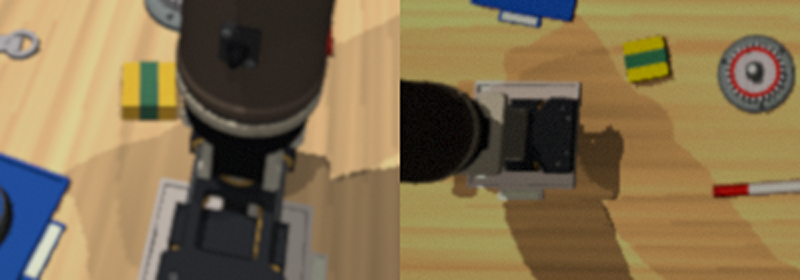

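```bash
python3 -m creep '[{"translation":[-0.002,0.001,0.005],"rot":[0,0,0],"jaw":0.035},{"translation":[0,0,0.004],"rot":[0,0,0],"jaw":0.035},{"translation":[0,0,0.003],"rot":[0,0,0],"jaw":0.035},{"translation":[0,0,0],"rot":[0,0,0],"jaw":0.035},{"translation":[0,0,0],"rot":[0,0,0],"jaw":0.035}]' | egrep 'pos|force'; for i in 1 2 3; do python3 -m creep '[{"translation":[0,0,0.001],"rot":[0,0,0],"jaw":0.035},{"translation":[0,0,0],"rot":[0,0,0],"jaw":0.035}]' | egrep 'pos|force'; done
```

```text
position: [0.388, 0.3443, 0.0274]
force: [-0.2, 0.2, -0.6]
position: [0.3881, 0.3444, 0.0265]
force: [0.5, -0.3, -1.0]
position: [0.388, 0.3444, 0.0254]
force: [-0.5, 0.1, -0.6]
position: [0.3881, 0.3444, 0.0244]
force: [-0.8, 0.5, -1.0]
```

```bash
for i in 1 2; do python3 -m creep '[{"translation":[0,0,0.001],"rot":[0,0,0],"jaw":0.035},{"translation":[0,0,0],"rot":[0,0,0],"jaw":0.035}]' | egrep 'pos|force'; done
```

```text
position: [0.3881, 0.3444, 0.0234]
force: [-0.0, -0.1, -1.4]
position: [0.3881, 0.3445, 0.0226]
force: [-0.1, -0.8, 1.7]
```

```bash
python3 -m creep '[{"translation":[0,0,0.0005],"rot":[0,0,0],"jaw":0.035},{"translation":[0,0,0],"rot":[0,0,0],"jaw":0.035}]' | egrep 'pos|force'
python3 -m creep '[{"translation":[0,0,0],"rot":[0,0,0],"jaw":0.048},{"translation":[0,0,0],"rot":[0,0,0],"jaw":0.055},{"translation":[0,0,0],"rot":[0,0,0],"jaw":0.062},{"translation":[0,0,0],"rot":[0,0,0],"jaw":0.062},{"translation":[0,0,-0.01],"rot":[0,0,0],"jaw":0.062},{"translation":[0,0,-0.02],"rot":[0,0,0],"jaw":0.07},{"translation":[0,0,-0.035],"rot":[0,0,0],"jaw":0.08},{"translation":[0,0,-0.035],"rot":[0,0,0],"jaw":0.088},{"translation":[0,0,0],"rot":[0,0,0],"jaw":0.088}]'
python3 -c "
from h import *
left(.4615,.082,.12)
for n in('side','top'):cv2.imwrite(f'pics/{n}18.png',optics.get_image(n)[:,:,::-1])
S=cv2.imread('pics/side18.png');S=S[280:420,200:400];T=cv2.imread('pics/top18.png')[200:340,70:270]
cv2.imwrite('pics/z18.png',cv2.resize(np.hstack([S,T]),None,fx=2,fy=2,interpolation=cv2.INTER_CUBIC))
"
```

```text
position: [0.3882, 0.3445, 0.0226]
force: [-1.6, -1.2, 8.7]
clock: 25.97
position: [0.391, 0.3463, 0.1281]
ee_rot: [0.003, 3.138, 0.01]
force: [1.0, 1.0, -0.3]
width: 0.916
t 25.97 pos [0.391  0.3463 0.1281] tool shift [-0.0709 -0.2642  0.0067] rot left [ 0.36  0.22 -0.1 ] F [ 1.   1.  -0.3] w 0.0841
```

View pics/z18.png

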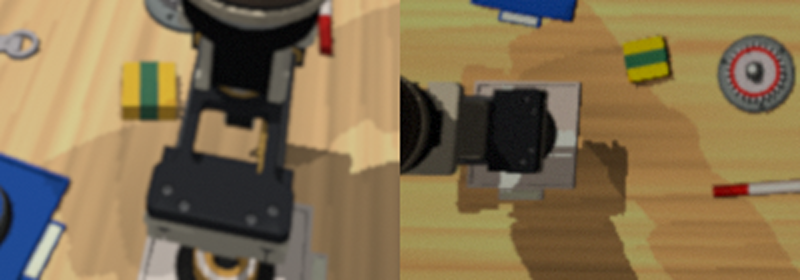

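The bush sits on the white tray with its white band visible, partly hidden by the arm. Now the large gear.

```bash
python3 -m creep '[{"translation":[-0.0089,-0.033,0],"rot":[0,0,0],"jaw":0.088},{"translation":[-0.0089,-0.033,0],"rot":[0,0,0],"jaw":0.088},{"translation":[-0.0089,-0.033,0],"rot":[0,0,0],"jaw":0.088},{"translation":[-0.0089,-0.033,0],"rot":[0,0,0],"jaw":0.088},{"translation":[-0.0089,-0.033,0],"rot":[0,0,0],"jaw":0.088},{"translation":[-0.0089,-0.033,0],"rot":[0,0,0],"jaw":0.088},{"translation":[-0.0089,-0.033,0],"rot":[0,0,0],"jaw":0.088},{"translation":[-0.0089,-0.033,0],"rot":[0,0,0],"jaw":0.088},{"translation":[0,0,0.02],"rot":[0,0,0],"jaw":0.088},{"translation":[0,0,0.02],"rot":[0,0,0],"jaw":0.088},{"translation":[0,0,0],"rot":[0,0,0],"jaw":0.088},{"translation":[0,0,0],"rot":[0,0,0],"jaw":0.088}]'
python3 -c "
from h import *
left(.4615,.082,.033)
for n in('side','top'):cv2.imwrite(f'pics/{n}19.png',optics.get_image(n)[:,:,::-1])
S=cv2.imread('pics/side19.png');S=S[200:420,200:400];T=cv2.imread('pics/top19.png')[130:350,70:270]
cv2.imwrite('pics/z19.png',cv2.resize(np.hstack([S,T]),None,fx=2,fy=2,interpolation=cv2.INTER_CUBIC))
"
```

```text
clock: 27.07
position: [0.4578, 0.0799, 0.0809]
ee_rot: [-0.002, -3.136, 0.002]
force: [0.2, 0.4, -0.3]
width: 0.96
t 27.07 pos [0.4578 0.0799 0.0809] tool shift [-0.004   0.0022  0.0479] rot left [-0.08 -0.31 -0.07] F [ 0.2  0.4 -0.3] w 0.0881
```

View pics/z19.png

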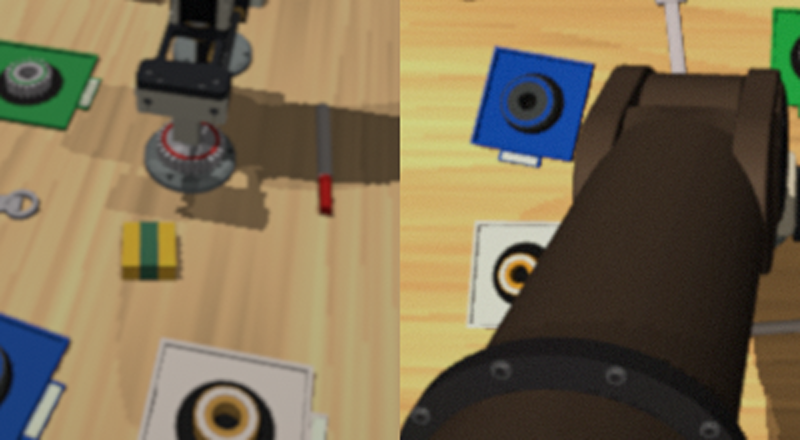

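The bush is flat and centred on the white disc. Descend on the large gear.

```bash
python3 -m creep '[{"translation":[-0.004,0.002,0],"rot":[0,0.3,0],"jaw":0.088},{"translation":[0,0,0.018],"rot":[0,0,0],"jaw":0.088},{"translation":[0,0,0.016],"rot":[0,0,0],"jaw":0.085},{"translation":[0,0,0.012],"rot":[0,0,0],"jaw":0.08},{"translation":[0,0,0],"rot":[0,0,0],"jaw":0.078},{"translation":[0,0,0],"rot":[0,0,0],"jaw":0.078},{"translation":[0,0,0],"rot":[0,0,0],"jaw":0.078}]' 35
python3 -c "
from h import *
left(.4615,.082,.033)"
```

```text
clock: 27.75
position: [0.4636, 0.0827, 0.0368]
ee_rot: [-0.001, -3.136, -0.001]
force: [0.6, -0.2, -0.4]
width: 0.849
t 27.75 pos [0.4636 0.0827 0.0368] tool shift [ 0.0021 -0.0007  0.0038] rot left [ 0.02 -0.34 -0.03] F [ 0.6 -0.2 -0.4] w 0.078
```

```bash
python3 -m creep '[{"translation":[0.002,-0.0005,0.004],"rot":[0,-0.3,0],"jaw":0.078},{"translation":[0,0,0],"rot":[0,0,0],"jaw":0.078},{"translation":[0,0,0],"rot":[0,0,0],"jaw":0.078},{"translation":[0,0,0],"rot":[0,0,0],"jaw":0.05},{"translation":[0,0,0],"rot":[0,0,0],"jaw":0.05},{"translation":[0,0,0],"rot":[0,0,0],"jaw":0.05},{"translation":[0,0,0],"rot":[0,0,0],"jaw":0.05}]' 35
python3 -c "
from h import *
left(.4615,.082,.033)"
```

```text
clock: 28.33
position: [0.461, 0.0819, 0.032]
ee_rot: [-0.001, -3.14, -0.0]
force: [-0.5, 0.1, 2.5]
width: 0.681
t 28.33 pos [0.461  0.0819 0.032 ] tool shift [-0.0005  0.0001 -0.001 ] rot left [ 0.01 -0.09 -0.05] F [-0.5  0.1  2.5] w 0.0625
```

```bash
python3 -m creep '[{"translation":[0,0,-0.006],"rot":[0,0,0],"jaw":0.05},{"translation":[0,0,-0.012],"rot":[0,0,0],"jaw":0.05},{"translation":[0,0,-0.022],"rot":[0,0,0],"jaw":0.05},{"translation":[0,0,-0.025],"rot":[0,0,0],"jaw":0.05},{"translation":[0,0,-0.025],"rot":[0,0,0],"jaw":0.05},{"translation":[0,0,-0.02],"rot":[0,0,0],"jaw":0.05},{"translation":[0,0,0],"rot":[0,0,0],"jaw":0.05}]'
python3 -c "
from h import *
left(.394,-.322,.14)
cv2.imwrite('pics/side20.png',optics.get_image('side')[:,:,::-1])
S=cv2.imread('pics/side20.png');cv2.imwrite('pics/zs20.png',cv2.resize(S[160:320,210:380],None,fx=3.5,fy=3.5,interpolation=cv2.INTER_CUBIC))
"
```

```text
clock: 28.92
position: [0.4627, 0.082, 0.1453]
ee_rot: [0.002, 3.139, 0.003]
force: [0.7, 0.1, -3.3]
width: 0.675
t 28.92 pos [0.4627 0.082  0.1453] tool shift [ 0.0682 -0.4041  0.0043] rot left [ 0.11  0.17 -0.07] F [ 0.7  0.1 -3.3] w 0.0619
```

View pics/zs20.png

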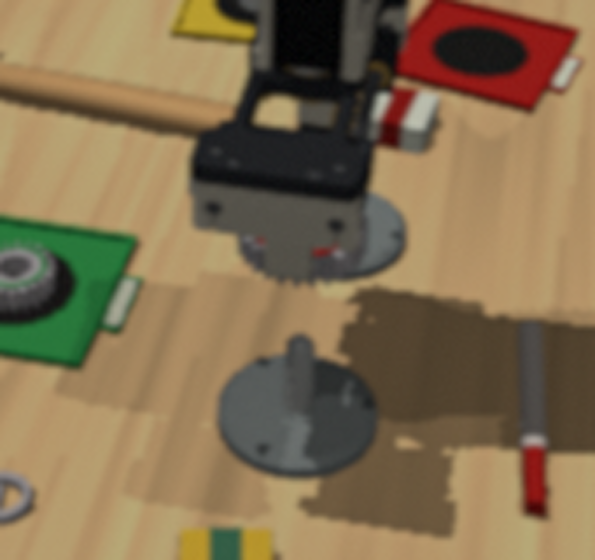

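The gear is held level. Carry it to red.

```bash
python3 -m creep '[{"translation":[0.0057,-0.0337,0],"rot":[0,0,0],"jaw":0.05},{"translation":[0.0057,-0.0337,0],"rot":[0,0,0],"jaw":0.05},{"translation":[0.0057,-0.0337,0],"rot":[0,0,0],"jaw":0.05},{"translation":[0.0057,-0.0337,0],"rot":[0,0,0],"jaw":0.05},{"translation":[0.0057,-0.0337,0],"rot":[0,0,0],"jaw":0.05},{"translation":[0.0057,-0.0337,0],"rot":[0,0,0],"jaw":0.05},{"translation":[0.0057,-0.0337,0],"rot":[0,0,0],"jaw":0.05},{"translation":[0.0057,-0.0337,0],"rot":[0,0,0],"jaw":0.05},{"translation":[0.0057,-0.0337,0],"rot":[0,0,0],"jaw":0.05},{"translation":[0.0057,-0.0337,0],"rot":[0,0,0],"jaw":0.05},{"translation":[0.0057,-0.0337,0],"rot":[0,0,0],"jaw":0.05},{"translation":[0.0057,-0.0337,0],"rot":[0,0,0],"jaw":0.05}]'
python3 -m creep '[{"translation":[0,0,0.02],"rot":[0,0,0],"jaw":0.05},{"translation":[0,0,0.025],"rot":[0,0,0],"jaw":0.05},{"translation":[0,0,0.025],"rot":[0,0,0],"jaw":0.05},{"translation":[0,0,0.02],"rot":[0,0,0],"jaw":0.05},{"translation":[0,0,0.01],"rot":[0,0,0],"jaw":0.05},{"translation":[0,0,0],"rot":[0,0,0],"jaw":0.05},{"translation":[0,0,0],"rot":[0,0,0],"jaw":0.05},{"translation":[0,0,0],"rot":[0,0,0],"jaw":0.05}]'
python3 -c "
from h import *
left(.394,-.322,.023)
for n in('side',):cv2.imwrite(f'pics/{n}21.png',optics.get_image(n)[:,:,::-1])
S=cv2.imread('pics/side21.png')
cv2.imwrite('pics/z21.png',cv2.resize(S[100:240,270:430],None,fx=4,fy=4,interpolation=cv2.INTER_CUBIC))
"
```

```text
clock: 29.97
position: [0.3909, -0.3234, 0.1406]
ee_rot: [-0.001, -3.138, -0.002]
force: [1.0, -0.3, -4.0]
width: 0.675
clock: 30.63
position: [0.3924, -0.3229, 0.0427]
ee_rot: [-0.002, -3.141, 0.001]
force: [0.4, -0.6, -2.8]
width: 0.683
t 30.63 pos [ 0.3924 -0.3229  0.0427] tool shift [-0.0016  0.0009  0.0197] rot left [-0.03 -0.06 -0.06] F [ 0.4 -0.6 -2.8] w 0.0627
```

View pics/z21.png

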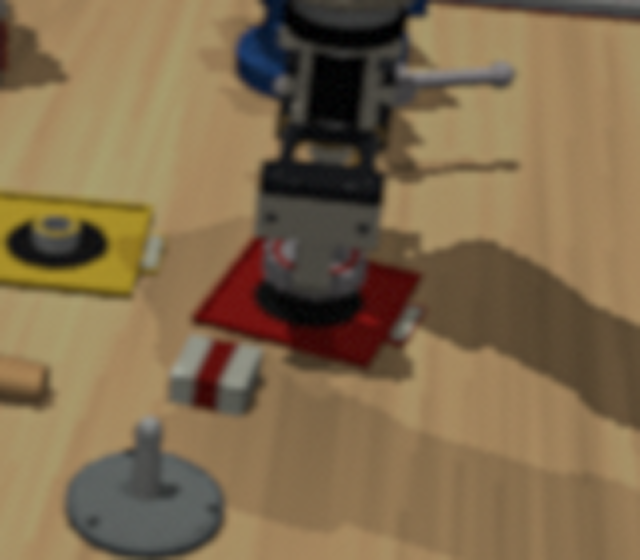

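```bash
python3 -m creep '[{"translation":[-0.0015,0.001,0.006],"rot":[0,0,0],"jaw":0.05},{"translation":[0,0,0.005],"rot":[0,0,0],"jaw":0.05},{"translation":[0,0,0.004],"rot":[0,0,0],"jaw":0.05},{"translation":[0,0,0],"rot":[0,0,0],"jaw":0.05},{"translation":[0,0,0],"rot":[0,0,0],"jaw":0.05}]' | egrep 'pos|force'; for i in 1 2 3; do python3 -m creep '[{"translation":[0,0,0.001],"rot":[0,0,0],"jaw":0.05},{"translation":[0,0,0],"rot":[0,0,0],"jaw":0.05}]' | egrep 'pos|force'; done
```

```text
position: [0.3934, -0.3214, 0.0267]
force: [-0.1, -0.7, -2.1]
position: [0.3936, -0.3216, 0.026]
force: [-0.2, 0.8, -2.0]
position: [0.3936, -0.3215, 0.025]
force: [-0.5, -0.3, -3.5]
position: [0.3935, -0.3214, 0.0239]
force: [0.5, 1.0, -2.2]
```

```bash
for i in 1 2; do python3 -m creep '[{"translation":[0,0,0.0008],"rot":[0,0,0],"jaw":0.05},{"translation":[0,0,0],"rot":[0,0,0],"jaw":0.05}]' | egrep 'pos|force'; done
```

```text
position: [0.3936, -0.3215, 0.0231]
force: [-0.3, -0.5, -3.0]
position: [0.3936, -0.3215, 0.023]
force: [-2.6, 1.8, 8.0]
```

```bash
python3 -m creep '[{"translation":[0,0,-0.0003],"rot":[0,0,0],"jaw":0.066},{"translation":[0,0,0],"rot":[0,0,0],"jaw":0.072},{"translation":[0,0,0],"rot":[0,0,0],"jaw":0.077},{"translation":[0,0,0],"rot":[0,0,0],"jaw":0.077},{"translation":[0,0,-0.01],"rot":[0,0,0],"jaw":0.077},{"translation":[0,0,-0.02],"rot":[0,0,0],"jaw":0.077},{"translation":[0,0,-0.035],"rot":[0,0,0],"jaw":0.077},{"translation":[0,0,-0.035],"rot":[0,0,0],"jaw":0.077},{"translation":[0,0,-0.03],"rot":[0,0,0],"jaw":0.077}]'
python3 -m creep '[{"translation":[0,0.035,0],"rot":[0,0,0],"jaw":0.077},{"translation":[0,0.035,0],"rot":[0,0,0],"jaw":0.077},{"translation":[0,0.035,0],"rot":[0,0,0],"jaw":0.077},{"translation":[0,0.035,0],"rot":[0,0,0],"jaw":0.077},{"translation":[0,0.035,0],"rot":[0,0,0],"jaw":0.077},{"translation":[0,0.035,0],"rot":[0,0,0],"jaw":0.077},{"translation":[0,0.035,0],"rot":[0,0,0],"jaw":0.077},{"translation":[0,0.035,0],"rot":[0,0,0],"jaw":0.077},{"translation":[0,0,0],"rot":[0,0,0],"jaw":0.077}]'
python3 -c "
from h import *
left(.394,-.03,.16)
for n in('side','top'):cv2.imwrite(f'pics/{n}22.png',optics.get_image(n)[:,:,::-1])
"
```

```text
clock: 32.68
position: [0.3934, -0.3218, 0.1552]
ee_rot: [-0.003, -3.14, 0.001]
force: [2.0, -0.4, 0.1]
width: 0.843
clock: 33.43
position: [0.3939, -0.0356, 0.1531]
ee_rot: [0.01, -3.14, -0.003]
force: [1.1, -0.1, 0.2]
width: 0.837
t 33.43 pos [ 0.3939 -0.0356  0.1531] tool shift [-0.0002  0.0056 -0.0069] rot left [ 0.12 -0.11  0.38] F [ 1.1 -0.1  0.2] w 0.0768
```

View pics/side22.png

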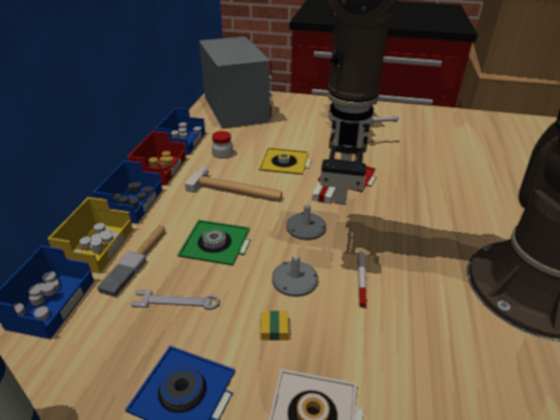

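View pics/top22.png

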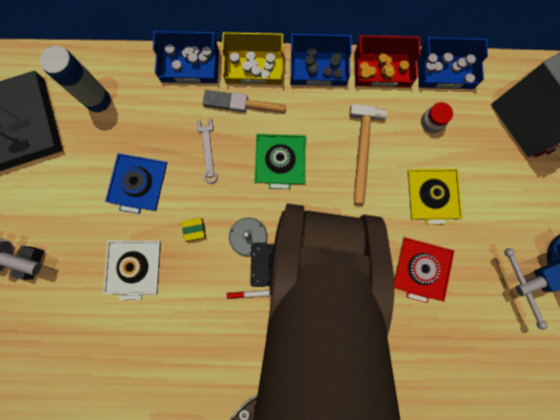

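The top view shows all five parts: blue (136,181), white (132,267), green (280,157), yellow (436,192), red (425,268). I'll check the centring with parallax corrected.

```bash
python3 - <<'E'
from h import *
T=cv2.imread('pics/top22.png')
tr=dict(red=(.3936,-.3229,.019),blue=(.5865,.3494,.019),green=(.649,.0109,.019),white=(.3872,.3436,.019),yellow=(.5707,-.3565,.017))
out=[]
for k,X in tr.items():
    p=proj('top',X); x,y=np.round(p).astype(int)
    c=cv2.resize(T[y-20:y+21,x-20:x+21],None,fx=6,fy=6,interpolation=cv2.INTER_CUBIC)
    q=tuple(np.round((p-[x-20,y-20]+.5)*6).astype(int)); cv2.drawMarker(c,q,(255,0,255),0,16,1); out.append(c[:, :]); print(k,p.round(1))
z=np.zeros_like(out[0]); cv2.imwrite('pics/z22.png',np.vstack([np.hstack(out[:3]),np.hstack(out[3:]+[z])]))
E
```

```text
red [425.8 268.6]
blue [133.6 179.9]
green [280.  156.5]
white [129.3 266.7]
yellow [436.5 192.2]
```

View pics/z22.png

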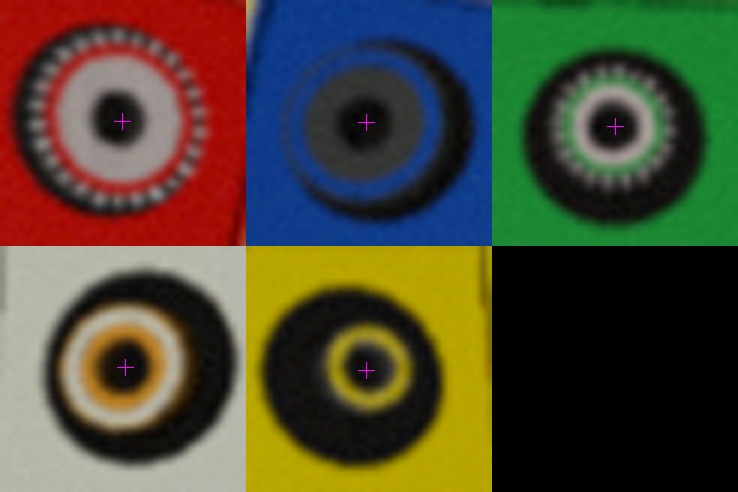

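All parts are within 1–2 mm of their tray middles, painted faces up, with the arm clear. Hand in.

```bash
python3 -c "
from cell import arm
print(arm.sign_off())"
```

```text
the job is handed in; nothing more can be done
None
```

All five parts are in the trays of their band colour, and I handed the job in at about 33 s of the 122 s allowed. I took them off one at a time from the top: spacer to yellow, small gear to green, dog ring to blue, bush to white, large gear to red. Each was lowered until light contact, about 6–9 N, before release.

- **Last checks:** The final top picture shows every part flat with its painted face up. Each bore is within about 1–2 mm of its tray middle. Both spindles are empty and the gripper is open about 0.15 m up, touching nothing.
- **What went wrong on the way:** The first grip on the dog ring was shallow because the arm had not settled, so I reopened and regripped before lifting it. Position readings lagged after fast moves by up to about 6 mm, so I corrected by a few millimetres before each grasp and placing.
- **What I could not confirm in full:** The two cameras disagreed by 1–2 mm on the tray centres, within the stated calibration. The white tray was cut off in the side view, so its centre comes from the top camera alone, with a small correction.

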